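# Put the keepsakes away in the chest's hidden drawer

## Task

Lift the handlamp off its stand on the wooden chest and set it upright on the round cork coaster, then press the brass latch button it was hiding so that the secret drawer springs out. Put every keepsake that lies on the grey felt mat into the drawer, push the drawer shut until it stays latched, and stand the lamp back upright in the middle of its stand. Do not tip the lamp over, and leave the key box and the potted succulent where they are.

Things in the scene. Friction and masses are not known exactly. Their poses are not given: they have to be found in the camera images.
- chest: low wooden chest, 180 mm deep (x) by 290 mm wide (y), top at 74 mm above the sideboard; fixed, but placed differently each time. Origin: centre of its underside; its front, with the secret drawer, faces its own -x (towards the robot).
- stand (a point): centre of the top of the dark steel ring on the chest's top that serves as the lamp's stand: ring 104 mm outside and 64 mm inside diameter, 16 mm high, its top 90 mm above the sideboard, its centre 20 mm in front (-x) of the chest's centre. Axes as the chest's.
- latch_top (a point): centre of the top face of the round brass latch button, 36 mm diameter, in the middle of the stand ring; unpressed its face is 5 mm below the ring's top and 11 mm above the chest's top, 85 mm above the sideboard. Reached only when the lamp is off the stand.
- latch (a joint): how far the latch button is pressed down: 0 out, 0.009 m fully in. A spring pushes back with 1.5 N at the start and 6 N fully in; the drawer is released once it is pressed about 3 to 4 mm (3 N). It springs up when let go.
- drawer (a joint): how far the secret drawer is out (m): 0 shut and latched, 0.115 fully out along the chest's -x. Once released a damped spring pushes it out in about a second (4 N, falling to 1.7 N) and holds it out. To shut it push its front along the chest's +x to the stop at -0.004 (about 9 N near the end if slow, more if fast); it catches by itself and rests within 2 mm of 0, else springs out again.
- drawer_front (a point): centre of the outer face of the drawer's plain front panel (288 mm wide, 60 mm high, centre 34 mm above the sideboard, bottom edge at 4 mm, panel 12 mm thick); with the drawer shut it lies 102 mm in front (-x) of the chest's centre; moves with the drawer. Axes as the chest's.
- drawer_floor (a point): centre of the drawer's inner floor (165 mm along x, 256 mm along y), 22 mm above the sideboard; moves with the drawer. Side and back walls are 30 mm high above this floor, the front panel 42 mm. Axes as the chest's. With the drawer fully out the front 115 mm of the floor (from x = -82 mm to x = +32 mm of this point) is open to above, the rest lies under the chest's top, whose underside is 44 mm above the drawer floor.
- lamp: green and white handlamp, 84 mm diameter at the foot, 152 mm tall, 0.4 kg, bottom-heavy, with a rigid carrying handle on top. Origin: centre of its underside, z up. The handle's black bar runs along its own y (74 mm long, 12 mm thick along x, 12 mm high, bar centre 146 mm above the origin); 42 mm of free space lie below the bar.
- coaster: round cork coaster, 120 mm diameter, 4 mm thick, fixed, on the left or on the right of the chest. Origin: centre of its underside.
- mat: grey felt mat, 190 by 190 mm, 3 mm thick, fixed, on the side where the coaster is not; the keepsakes lie on it. Origin: centre of its underside.
- whistle: keepsake: blue plastic whistle, 48 mm long (x from -23 to +25 mm), 20 mm wide (y), 24 mm high at the round chamber (x about -11 mm), 10 mm at the mouthpiece, 30 g. Origin: middle of the underside. May be absent.
- prism: keepsake: clear glass triangular prism lying on one face, 44 mm long along its own x with flat upright ends, sides 30 mm wide, 26 mm high, 50 g; its long sides slope, so grip it by its two ends. Origin: middle of the underside. May be absent.
- yoyo: keepsake: dark wooden yo-yo lying flat, disc of 50 mm diameter, 32 mm high with a groove half way up, 60 g. Origin: centre of the underside. May be absent.
- keyring: keepsake: flat aluminium fern frond, 42 mm long and 22 mm wide (y), 7 mm thick, from x = -27 to +15 mm, with a thin split ring (18 mm) beyond it to x = +36 mm, 30 g. Origin: underside, near the middle of the frond. May be absent.
- keybox: bystander: steel key box with a lid, 104 by 154 by 65 mm, 0.9 kg. Origin: centre of the underside.
- succulent: bystander: succulent in a terracotta pot 84 mm across, 110 mm tall in all. Origin: centre of the underside.

How it is judged (in metres and radians):
On the way, in this order (a step that is already met when the one before it is completed fails the run):
1. the lamp stands upright on the coaster, let go (horizontal distance between lamp and coaster below 0.035 m and height (world z) of lamp below 0.009 m and angle between lamp's own z axis and vertical below 0.1 rad and contact force between the fingers and lamp below 0.1 N and linear speed of lamp below 0.03 m/s), for 0.2 s.
2. the latch has released the drawer, which is out (value of joint drawer above 0.09 m), for 0.2 s.
3. all keepsakes lie in the open drawer, let go (value of joint drawer above 0.07 m and x of whistle in the frame of drawer_floor between -0.083 and 0.083 m and y of whistle in the frame of drawer_floor between -0.128 and 0.128 m and z of whistle in the frame of drawer_floor between -0.005 and 0.035 m and contact force between the fingers and whistle below 0.1 N and linear speed of each of whistle, prism, yoyo, keyring below 0.05 m/s and x of prism in the frame of drawer_floor between -0.083 and 0.083 m and y of prism in the frame of drawer_floor between -0.128 and 0.128 m and z of prism in the frame of drawer_floor between -0.005 and 0.035 m and contact force between the fingers and prism below 0.1 N and x of yoyo in the frame of drawer_floor between -0.083 and 0.083 m and y of yoyo in the frame of drawer_floor between -0.128 and 0.128 m and z of yoyo in the frame of drawer_floor between -0.005 and 0.035 m and contact force between the fingers and yoyo below 0.1 N and x of keyring in the frame of drawer_floor between -0.083 and 0.083 m and y of keyring in the frame of drawer_floor between -0.128 and 0.128 m and z of keyring in the frame of drawer_floor between -0.005 and 0.035 m and contact force between the fingers and keyring below 0.1 N), for 0.2 s.
4. the drawer is shut while the lamp is still off the stand (value of joint drawer below 0.005 m and horizontal distance between lamp and stand above 0.1 m), for 0.3 s.
At the end, for the whole second after the job is handed in: the drawer is latched shut (within 5 mm), every keepsake present lies inside it, and the lamp stands at rest, upright (within 0.1 rad) and let go, on the stand ring, within 15 mm of its centre (value of joint drawer below 0.005 m and horizontal distance between lamp and stand below 0.015 m and z of lamp in the frame of stand between -0.004 and 0.005 m and angle between lamp's own z axis and vertical below 0.1 rad and contact force between the fingers and lamp below 0.1 N and linear speed of lamp below 0.03 m/s and x of whistle in the frame of drawer_floor between -0.083 and 0.083 m and y of whistle in the frame of drawer_floor between -0.128 and 0.128 m and z of whistle in the frame of drawer_floor between -0.005 and 0.035 m and contact force between the fingers and whistle below 0.1 N and linear speed of each of whistle, prism, yoyo, keyring below 0.05 m/s and x of prism in the frame of drawer_floor between -0.083 and 0.083 m and y of prism in the frame of drawer_floor between -0.128 and 0.128 m and z of prism in the frame of drawer_floor between -0.005 and 0.035 m and contact force between the fingers and prism below 0.1 N and x of yoyo in the frame of drawer_floor between -0.083 and 0.083 m and y of yoyo in the frame of drawer_floor between -0.128 and 0.128 m and z of yoyo in the frame of drawer_floor between -0.005 and 0.035 m and contact force between the fingers and yoyo below 0.1 N and x of keyring in the frame of drawer_floor between -0.083 and 0.083 m and y of keyring in the frame of drawer_floor between -0.128 and 0.128 m and z of keyring in the frame of drawer_floor between -0.005 and 0.035 m and contact force between the fingers and keyring below 0.1 N); the robot touches nothing.
It fails at once if the lamp is tipped over (more than 0.6 rad) (angle between lamp's own z axis and vertical above 0.6 rad).
It fails at once if a bystander (key box or succulent) is moved by more than 30 mm (distance of any of keybox, succulent from where it was at the start of the episode above 0.03 m).
Of whistle, prism, yoyo, keyring only 2 to 4 are there at a start; the rules pass over those that are not, and their reading is None.
At some moment in a run one of whistle, prism, yoyo, keyring may be knocked a few centimetres aside while the robot is not near it.
It also fails if it takes over 210 s, if anything falls off the work surface, if the arm or the gripper's body presses on something with over 40 N, if the wrist force passes 120 N, or if a joint passes its speed limit or range.

## Robot

A 6-joint arm with a two-finger parallel gripper is mounted at the origin on the work surface. World frame = base frame: x ahead of the robot, y to its left, z up, the work surface at z = 0. Lengths are in mm, angles in rad, forces in N, time in s.
With the tool pointing down it reaches from about 375 to 825 mm from the base axis. Payload 5.5 kg.
Tool frame: the origin (TCP) lies between the finger pads; the fingertips stand 14 mm ahead of it and the grasp point (between the pads) lies 5 mm behind it; z points along the fingers, x is the direction in which the jaws open and shut, and the axes are right-handed (so a half turn about z gives the same grasp; the last joint's range is limited). The gripper opens to 85 mm and grips with 20 to 120 N. Pads are 22 mm wide; open, the fingers measure 114 mm over their backs; the gripper's body (76 mm by 85 mm) begins 54 mm behind the grasp point. The pads swing forward as they close: fully open they stand 13 mm farther back than shut.
Start: joints at [1.185, 0.314, -0.047, 1.21, 0, 1.571], TCP at [225.777, 555.895, 245.299] pointing down, gripper open.
Joint ranges: [-2.67, 2.67], [-0.69, 1.73], [-1.03, 1.25], [-2.08, 2.16], [-1.42, 1.45], [-3.14, 3.14]. Speed limits (rad/s): [2.39, 2.39, 3.01, 3.14, 3.14, 3.14].

## Interface

Orientations are given as a unit quaternion [x, y, z, w].
In Python, from bench import env gives the robot as it stands. The module is installed in compiled form; this text tells all that it offers.
- The arm moves only by the tool step_arm, never from a script. Its argument "series" is a list of rows, each a list of 5 numbers: the closure, from -1 (fully open) to 1 (shut), then the shift along the tool's x, y, z in cm, then the turn about the tool's z in rad. In form: [[hand, x, y, z, spin], ...]. A call has 1 to 5 rows; each row is the pose to reach, as a shift and turn from the pose commanded when the call began, along the tool's axes at that moment; what a row does not reach only later rows make up. A row lasts 1/10 s, in which the tool goes at most 50 mm and 8.59 degrees, less where a joint would pass 70% of its speed; a pose out of reach is approached as far as the arm can. A call with a gripper value outside its range is refused whole. The fingers move at their own pace and stop on an object; "newtons" is the grip in N (left out, the last holds). Time passes only in rows, so rows that repeat a pose let the fingers close. It gives the time, the measured TCP pose, the force and the opening at its end, in the units of the state.
- env.read_state(): the state, without advancing time (a new reading comes with each control period).
- env.camera(name): name is "scene" or "top"; returns (picture, depth): 384x512x3 uint8, red, green, blue; 384x512 float32, mm along the optical axis (not along the pixel's ray), 0 where there is no reading.
- env.camera_info(name): a dict with "vfov" (degrees; the focal length in pixels is half the picture's height over the tangent of half this angle, whatever the lens; pixels are square), "cx", "cy" (the principal point, pixels), "xyz" and "orientation" of the camera in the world. Camera axes: x right, y up, looking along -z (the intrinsics and any distortion apply to the point x, -y, -z); pixel columns grow to the right and rows downward; lengths in mm; the calibration is good to about 2 mm. A picture is of the moment at which its call begins. camera_info takes no time and is no camera call.
- env.sign_off(): hands the job in, once; it reports no verdict.
Trained networks look in the newest picture that a camera, given by its name, has taken for a name from the list of things; names that differ only in an ending like _2 or _b are one class to them, and where a whole thing is asked for, a point or a joint stands for the part that bears it (a point fixed in the world has none). Each returns a list of dicts, best first, with "p" (0 to 1); they miss things now and then, are a little off and sometimes report something else, mostly with a low value. They report only what shows in the picture. A call takes as long as a camera call.
- env.search_frame(camera, target): "point" ([row, column] as shares, 0 to 1, of the picture: columns of its width, rows of its height, amid what is visible of it).
- env.pinpoint(camera, target): "point" ([row, column] as shares, 0 to 1, of the picture: columns of its width, rows of its height: a listed point, or the origin of a listed thing).
The state is a dict: "t": time; "joint_pos": joint angles; "joint_vel": joint speeds; "tau": joint torques, N m; "tcp_pos": TCP position; "ee_rot": TCP orientation; "ft_force": force on the tool from outside, world axes, zero at the start; "ft_torque": the same for the moment, N m; "gripper_width": finger opening in mm.
Only numpy, scipy, OpenCV 4.12 (cv2) and the standard library are available. Lean on these libraries where they do the work, as an engineer would, in place of code of your own. Each camera call takes 0.05 s, during which the arm holds its last target. There are 200 camera calls.

## Working session

There is one attempt and no reset: what is moved stays moved. The work goes in short steps, Python scripts to look and compute and a tool call to move; the robot and the scene stay as the last step left them, time stands still between calls to the robot, and variables do not carry over. Pictures are saved under pics/ and viewed, about 12 in all and at most 16, crops included, and the job is handed in when it is done.

Besides the shell and the picture viewer there is one more tool, called after "Emit:" as name(argument=value, ...), one argument or row to a line, values as JSON. step_arm: Moves the arm, as the interface text tells. Its arguments: {"type":"object","properties":{"series":{"type":"array","items":{"type":"array","items":{"type":"number"}}},"newtons":{"type":"number"}},"required":["series"]}

```bash
mkdir -p pics
cat > h.py <<'E'
import numpy as np, cv2
from bench import env
from scipy.spatial.transform import Rotation as R
def shot(name):
    im,d=env.camera(name); return im,d
def deproj(name,d,r,c,z=None):
    """pixel (r,c) -> world; by depth, or onto plane z"""
    i=env.camera_info(name); H,W=d.shape
    f=H/2/np.tan(np.radians(i['vfov'])/2)
    ray=np.array([(c-i['cx'])/f,-(r-i['cy'])/f,-1.0])
    Rm=R.from_quat(i['orientation']).as_matrix(); o=np.array(i['xyz'])
    w=Rm@ray
    if z is not None: return o+w*(z-o[2])/w[2]
    return o+w*d[int(round(r)),int(round(c))]
E
python3 - <<'E'
from h import *
for n in('scene','top'):
    im,d=shot(n); cv2.imwrite(f'pics/{n}0.png',im[:,:,::-1]); print(n,env.camera_info(n))
    for t in ['chest','stand','lamp','coaster','mat','whistle','prism','yoyo','keyring','keybox','succulent','drawer_front']:
        for fn in (env.pinpoint,):
            for k in fn(n,t)[:2]:
                r,c=k['point'][0]*384,k['point'][1]*512
                print(t,round(k['p'],2),round(r),round(c),np.round(deproj(n,d,min(r,383),min(c,511))), np.round(deproj(n,d,r,c,0)))
print(env.read_state())
E
```

```text
scene {'vfov': 48.64957368953355, 'cx': 258.16588151465885, 'cy': 183.02835115383596, 'xyz': array([1108.00968236,  532.34113587, 1143.46490899]), 'orientation': array([0.11922415, 0.28556643, 0.87652077, 0.3687123 ])}
chest 0.92 222 223 [726.  12.  75.] [699. -25.   0.]
stand 0.81 199 226 [693.  -3. 143.] [633. -80.   0.]
lamp 0.72 197 227 [690.  -1. 152.] [626. -82.   0.]
coaster 0.7 199 252 [610.  15.  74.] [576. -20.   0.]
coaster 0.62 136 204 [ 504. -333.    5.] [ 501. -337.    0.]
mat 0.83 246 359 [472. 329.   4.] [470. 329.   0.]
prism 0.41 244 338 [524. 287.  29.] [509. 280.   0.]
yoyo 0.74 268 359 [545. 378.  36.] [527. 373.   0.]
yoyo 0.66 166 159 [ 718. -305.   53.] [ 700. -345.    0.]
keyring 0.35 297 312 [716. 342.  70.] [690. 329.   0.]
keybox 0.95 297 314 [711. 348.  66.] [687. 336.   0.]
succulent 0.6 160 160 [ 707. -309.   67.] [ 682. -362.    0.]
succulent 0.18 298 312 [716. 344.  64.] [693. 333.   0.]
drawer_front 0.48 195 250 [605.   1.  76.] [569. -37.   0.]
top {'vfov': 48.64979381012144, 'cx': 253.5841988345931, 'cy': 196.6454371575946, 'xyz': array([ 460.27703
[... 800 characters left out ...]
  47.] [592.  -8.   0.]
{'t': 1.3, 'joint_pos': array([ 1.18501396e+00,  3.13529032e-01, -4.71120830e-02,  1.21019786e+00,
       -2.20409964e-05,  1.57081332e+00]), 'joint_vel': array([-0.00049619, -0.00073409, -0.00021674, -0.00080008, -0.00043842,
       -0.00059015]), 'tau': array([-4.90824659e-04, -5.39458430e+01,  3.40047312e+01,  1.39287422e-03,
       -1.55868433e-04, -1.28791851e-05]), 'tcp_pos': array([225.7728457 , 555.88988345, 245.27676797]), 'ee_rot': array([ 8.29548026e-01,  5.58435379e-01, -1.15362461e-05,  2.10513532e-05]), 'ft_force': array([0.33500399, 0.12759137, 0.59509   ]), 'ft_torque': array([-0.00584793, -0.01675438, -0.01971916]), 'gripper_width': 85.53864386176731}
```

```bash
python3 -c "
import cv2
a=cv2.imread('pics/top0.png'); b=cv2.imread('pics/scene0.png')
cv2.imwrite('pics/t0.png',cv2.resize(a[110:310,60:460],(800,400),interpolation=cv2.INTER_CUBIC))
cv2.imwrite('pics/s0.png',cv2.resize(b,(768,576),interpolation=cv2.INTER_CUBIC))"
```

```text
(no output)
```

View pics/t0.png

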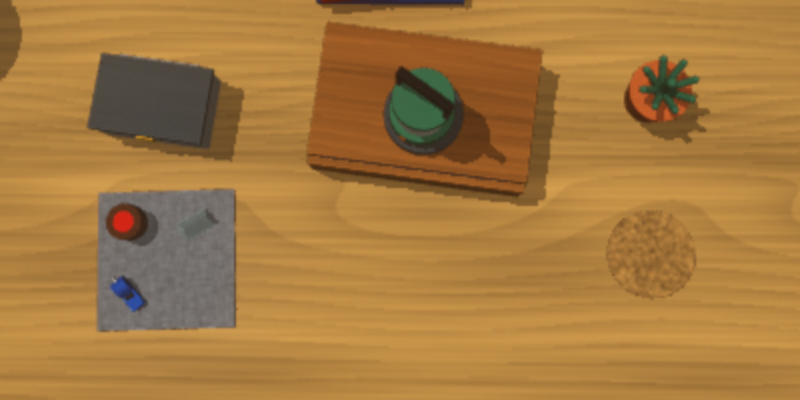

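View pics/s0.png

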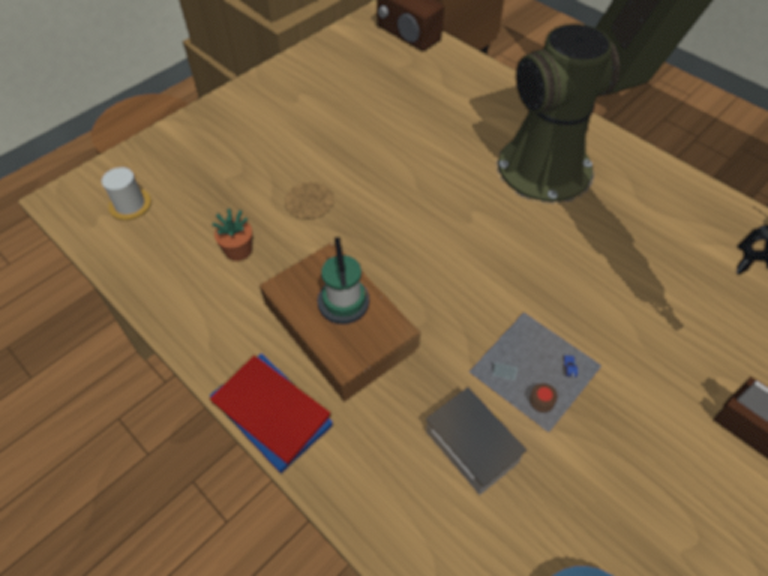

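```bash
cat >> h.py <<'E'
def cloud(name,d):
    i=env.camera_info(name); H,W=d.shape
    f=H/2/np.tan(np.radians(i['vfov'])/2)
    c,r=np.meshgrid(np.arange(W),np.arange(H))
    p=np.stack([(c-i['cx'])/f*d,-(r-i['cy'])/f*d,-d],-1)
    P=p@R.from_quat(i['orientation']).as_matrix().T+np.array(i['xyz'])
    P[d==0]=np.nan; return P
def rect(pts):
    (x,y),(w,h),a=cv2.minAreaRect(pts[:,:2].astype(np.float32)); return np.round([x,y,w,h,a],1)
def box(P,lo,hi):
    return np.all((P>lo)&(P<hi),axis=-1)
E
python3 - <<'E'
from h import *
im,d=shot('top'); P=cloud('top',d); hsv=cv2.cvtColor(im,cv2.COLOR_RGB2HSV)
def rep(n,m):
    q=P[m]; print(n,len(q),'med',np.round(np.median(q,0),1),'rect',rect(q),'z',np.round(np.percentile(q[:,2],[2,98]),1))
m=box(P,[560,-220,68],[840,180,80]); rep('chest',m)
q=P[m]; 
rep('bar',box(P,[560,-120,140],[760,100,175+80]))
rep('barhi',box(P,[560,-120,225],[760,100,175+80]))
L=P[box(P,[560,-120,100],[760,100,260])]; print(np.histogram(L[:,2],bins=np.arange(100,261,10)))
H,S,V=[hsv[...,k] for k in range(3)]
t=box(P,[350,220,-20],[590,460,60])
rep('mat',t&(S<60)&(P[...,2]<12))
rep('whistle',t&(H>105)&(H<130)&(S>120))
rep('yoyo',t&(P[...,2]>26)&((H<15)|(H>165))&(S>100))
rep('prism',t&(P[...,2]>10)&(S<60))
rep('prismhi',t&(P[...,2]>8)&box(P,[490,250,-20],[560,330,60]))
c=box(P,[400,-450,1.5],[580,-250,9]); rep('coaster',c)
for n in('keybox',): rep(n,box(P,[600,220,55],[800,430,75]))
rep('succ',box(P,[600,-420,40],[800,-220,130]))
print('table z',[np.round(np.nanmedian(P[r-5:r+5,c-5:c+5],axis=(0,1))) for r,c in((260,200),(270,300),(290,430),(220,330))])
E
```

```text
chest 6015 med [690.7 -35.   74.9] rect [681.3 -27.  290.9 191.7  82.8] z [70.4 79. ]
bar 830 med [662.7 -21.2 189.6] rect [ 6.655e+02 -2.320e+01  7.390e+01  7.340e+01  5.000e-01] z [182.  244.9]
barhi 196 med [665.9 -22.8 242.4] rect [666.3 -22.   73.9  12.4  53.8] z [232.7 245.8]
(array([ 25, 172,  12,  12,   8,   0,   0,   8, 444, 160,   6,   6,   4,
        27, 167,   0]), array([100, 110, 120, 130, 140, 150, 160, 170, 180, 190, 200, 210, 220,
       230, 240, 250, 260]))
mat 4014 med [469.9 318.7   4. ] rect [477.4 326.8 187.7 189.2   2.4] z [-0.7  8.8]
whistle 103 med [431.3 370.8  17.4] rect [429.1 372.1  43.5  19.5  40.1] z [ 9.5 29.9]
yoyo 266 med [527.5 374.8  35.8] rect [527.6 375.7  48.1  46.6  38.9] z [29.5 39.7]
prism 172 med [522.  287.   18.7] rect [462.2 290.5 130.6 183.7  44.8] z [10.2 31.6]
prismhi 178 med [524.3 283.6  17.3] rect [528.2 287.5  74.4  65.   78.8] z [ 8.  31.6]
coaster 2500 med [ 490.1 -343.2    3.8] rect [ 4.901e+02 -3.500e+02  1.799e+02  1.995e+02  1.000e-01] z [1.6 8.1]
keybox 2262 med [689.3 337.9  65.9] rect [690.4 338.5 155.2 111.1  82.2] z [60.4 70.4]
succ 838 med [ 700.8 -333.6   69.7] rect [ 705.  -338.7   80.5   81.1   48.7] z [ 55.4 113.4]
table z [array([422., 167.,   1.]), array([ 399., -106.,    1.]), array([ 350., -456.,   -0.]), array([ 536., -189.,    0.])]
```

```bash
cat >> h.py <<'E'
def plan(*wps,per=220):
    """wps: (x,y,z,yaw_deg) world; prints per call the end shift in tool axes (cm) and spin"""
    s=env.read_state(); M=R.from_quat(s['ee_rot']).as_matrix()
    p=np.array(s['tcp_pos']); th=np.arctan2(M[1,0],M[0,0])
    print('t',round(s['t'],1),'at',np.round(p,1),'yaw',round(np.degrees(th),1),'tilt',round(np.degrees(np.arccos(-M[2,2])),2),'j',np.round(s['joint_pos'],2),'F',np.round(s['ft_force'],1),'w',round(s['gripper_width'],1))
    for w in wps:
        g=np.array(w[:3],float); dy=(np.radians(w[3])-th+np.pi)%(2*np.pi)-np.pi
        n=max(1,int(np.ceil(max(np.linalg.norm(g-p)/per,abs(dy)/np.radians(40)))))
        dp=(g-p)/n
        for k in range(n):
            c,q=np.cos(th),np.sin(th)
            print(w,np.round([(dp[0]*c+dp[1]*q)/10,(dp[0]*q-dp[1]*c)/10,-dp[2]/10,-dy/n],3)); th+=dy/n
        p=g
E
python3 -c "
from h import *
plan((666,-22.5,290,-36.2))"
```

```text
t 1.4 at [225.8 555.9 245.3] yaw 67.9 tilt 0.0 j [ 1.18  0.31 -0.05  1.21  0.    1.57] F [-0.7  0.  -0.8] w 85.3
(666, -22.5, 290, -36.2) [-9.256 15.638 -1.118  0.454]
(666, -22.5, 290, -36.2) [-1.457 18.113 -1.118  0.454]
(666, -22.5, 290, -36.2) [ 6.638 16.916 -1.118  0.454]
(666, -22.5, 290, -36.2) [13.387 12.288 -1.118  0.454]
```

Emit:
step_arm(
  series=[
    [-1, -3.1, 5.2, -0.4, 0.15],
    [-1, -6.2, 10.4, -0.8, 0.3],
    [-1, -9.26, 15.64, -1.1, 0.454],
    [-1, -9.26, 15.64, -1.1, 0.454],
  ],
  newtons=40,
)

```text
t: 1.75
tcp_pos: [337.2, 408.9, 256.6]
ee_rot: [0.935, 0.355, 0.0, 0.0]
ft_force: [0.1, 0.5, -0.2]
gripper_width: 85.5
```

Emit:
step_arm(
  series=[
    [-1, -0.4, 4.5, -0.3, 0.12],
    [-1, -0.8, 9, -0.6, 0.24],
    [-1, -1.1, 13.5, -0.9, 0.36],
    [-1, -1.46, 18.11, -1.1, 0.454],
    [-1, -1.46, 18.11, -1.1, 0.454],
  ],
)

```text
t: 2.25
tcp_pos: [448.8, 262.9, 267.8]
ee_rot: [0.991, 0.134, 0.001, 0.001]
ft_force: [-1.6, 1.5, 0.0]
gripper_width: 85.2
```

Emit:
step_arm(
  series=[
    [-1, 1.7, 4.2, -0.3, 0.12],
    [-1, 3.3, 8.5, -0.6, 0.24],
    [-1, 5, 12.7, -0.9, 0.36],
    [-1, 6.64, 16.92, -1.1, 0.454],
    [-1, 6.64, 16.92, -1.1, 0.454],
  ],
)

```text
t: 2.75
tcp_pos: [558.6, 118.9, 278.2]
ee_rot: [0.996, -0.091, 0.001, 0.001]
ft_force: [0.7, 0.9, -0.2]
gripper_width: 85.5
```

```bash
python3 -c "
from h import *
plan((666,-22.5,290,-36.2),(666,-22.5,231,-36.2))"
```

```text
t 2.8 at [558.6 118.9 278.2] yaw -10.5 tilt 0.11 j [ 0.21  0.25 -0.06  1.26 -0.    1.96] F [ 0.7  0.9 -0.2] w 85.5
(666, -22.5, 290, -36.2) [13.131 11.947 -1.176  0.449]
(666, -22.5, 231, -36.2) [ 0.  -0.   5.9 -0. ]
```

Emit:
step_arm(
  series=[
    [-1, 3.3, 3, -0.3, 0.12],
    [-1, 6.6, 6, -0.6, 0.24],
    [-1, 10, 9, -1, 0.36],
    [-1, 13.13, 11.95, -1.2, 0.45],
    [-1, 13.13, 11.95, -1.2, 0.45],
  ],
)

```text
t: 3.25
tcp_pos: [666.3, -21.4, 289.3]
ee_rot: [0.951, -0.31, 0.0, 0.0]
ft_force: [0.2, -0.5, -0.1]
gripper_width: 85.5
```

Run:
```python
from h import *
plan((666,-22.5,290,-36.2),(666,-22.5,231,-36.2))
im,d=shot('scene'); cv2.imwrite('pics/s1.png',cv2.resize(im[100:270,130:330,::-1],(800,680))[:600])
```

```text
t 3.2 at [666.3 -21.4 289.3] yaw -36.2 tilt 0.06 j [-0.03  0.43  0.23  1.36 -0.    2.17] F [ 0.2 -0.5 -0.1] w 85.5
(666, -22.5, 290, -36.2) [ 0.039  0.104 -0.074  0.001]
(666, -22.5, 231, -36.2) [ 0.  -0.   5.9 -0. ]
```

View pics/s1.png

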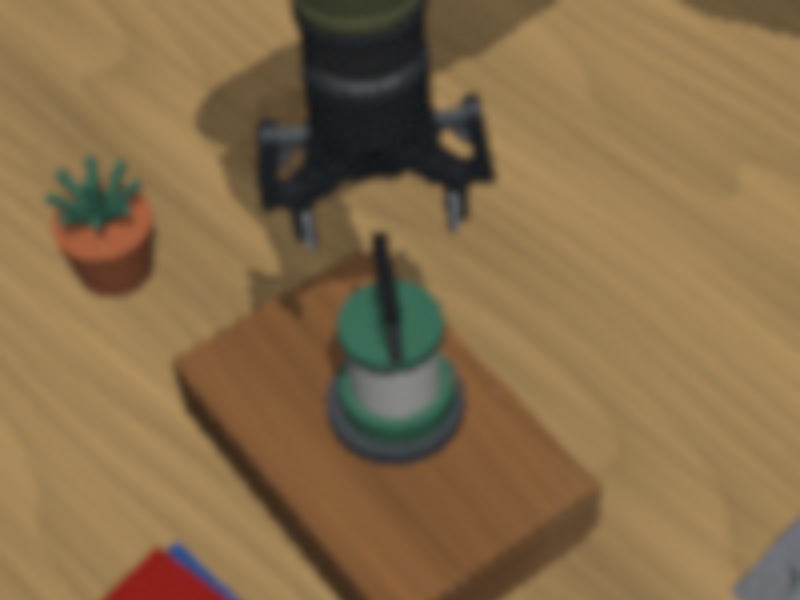

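The open jaws (crop ~x 305–455) straddle the black bar (~385, 290), aligned across it. Descending and gripping.

Emit:
step_arm(
  series=[
    [-1, 0, 0, 2, 0],
    [-1, 0, 0, 4, 0],
    [-1, 0, 0, 5.9, 0],
    [-1, 0, 0, 5.9, 0],
    [1, 0, 0, 5.9, 0],
  ],
  newtons=40,
)

```text
t: 3.8
tcp_pos: [663.4, -17.0, 231.6]
ee_rot: [0.952, -0.307, -0.0, -0.0]
ft_force: [-0.3, -0.3, -0.0]
gripper_width: 73.3
```

Emit:
step_arm(
  series=[
    [1, 0, 0, 0, 0],
    [1, 0, 0, 0, 0],
    [1, 0, 0, 0, 0],
    [1, 0, 0, 0, 0],
    [1, 0, 0, 0, 0],
  ],
)

```text
t: 4.3
tcp_pos: [665.0, -19.1, 232.0]
ee_rot: [0.951, -0.309, 0.001, 0.0]
ft_force: [1.6, -1.2, 1.7]
gripper_width: 11.3
```

Emit:
step_arm(
  series=[
    [1, 0, 0, 0, 0],
    [1, 0, 0, -1, 0],
    [1, 0, 0, -2.5, 0],
    [1, 0, 0, -4, 0],
    [1, 0, 0, -5, 0],
  ],
)

```text
t: 4.8
tcp_pos: [663.7, -18.4, 281.8]
ee_rot: [0.951, -0.308, -0.001, -0.0]
ft_force: [0.5, 0.4, -4.8]
gripper_width: 11.1
```

Run:
```python
from h import *
plan((490,-345,281,-71),(490,-345,146,-71),per=120)
```

```text
t 4.8 at [663.7 -18.4 281.8] yaw -35.9 tilt 0.09 j [-0.03  0.43  0.2   1.34  0.    2.17] F [ 0.5  0.4 -4.8] w 11.1
(490, -345, 281, -71) [1.274 9.159 0.02  0.153]
(490, -345, 281, -71) [2.655 8.857 0.02  0.153]
(490, -345, 281, -71) [3.975 8.349 0.02  0.153]
(490, -345, 281, -71) [5.201 7.645 0.02  0.153]
(490, -345, 146, -71) [ 0.   -0.    6.75 -0.  ]
(490, -345, 146, -71) [ 0.   -0.    6.75 -0.  ]
```

Emit:
step_arm(
  series=[
    [1, 0.2, 1.4, 0, 0.02],
    [1, 0.5, 3.5, 0, 0.06],
    [1, 0.8, 5.8, 0, 0.1],
    [1, 1.1, 7.8, 0, 0.13],
    [1, 1.27, 9.16, 0, 0.153],
  ],
)

```text
t: 5.3
tcp_pos: [618.8, -102.8, 280.6]
ee_rot: [0.924, -0.382, -0.001, 0.001]
ft_force: [0.8, 0.2, -4.2]
gripper_width: 11.4
```

Emit:
step_arm(
  series=[
    [1, 0.6, 1.9, 0, 0.03],
    [1, 1.1, 3.7, 0, 0.06],
    [1, 1.6, 5.4, 0, 0.09],
    [1, 2.1, 7.1, 0, 0.12],
    [1, 2.65, 8.86, 0, 0.153],
  ],
)

```text
t: 5.8
tcp_pos: [576.6, -183.1, 281.3]
ee_rot: [0.893, -0.451, 0.0, -0.0]
ft_force: [0.4, 0.6, -4.9]
gripper_width: 11.3
```

Emit:
step_arm(
  series=[
    [1, 0.8, 1.7, 0, 0.03],
    [1, 1.6, 3.4, 0, 0.06],
    [1, 2.4, 5, 0, 0.09],
    [1, 3.2, 6.7, 0, 0.12],
    [1, 3.97, 8.35, 0, 0.153],
  ],
)

```text
t: 6.3
tcp_pos: [533.1, -264.8, 281.3]
ee_rot: [0.855, -0.518, 0.0, -0.0]
ft_force: [0.5, -0.4, -4.1]
gripper_width: 11.1
```

Emit:
step_arm(
  series=[
    [1, 1.3, 2, 0, 0.04],
    [1, 2.6, 4, 0, 0.08],
    [1, 3.9, 5.8, 0, 0.12],
    [1, 4.7, 7, 0, 0.14],
    [1, 5.2, 7.65, 0, 0.153],
  ],
)

```text
t: 6.8
tcp_pos: [489.5, -346.5, 281.3]
ee_rot: [0.813, -0.582, -0.0, 0.0]
ft_force: [0.7, 0.4, -4.9]
gripper_width: 11.3
```

Emit:
step_arm(
  series=[
    [1, 0, 0, 1.5, 0],
    [1, 0, 0, 3.5, 0],
    [1, 0, 0, 5.5, 0],
    [1, 0, 0, 7.5, 0],
    [1, 0, 0, 9, 0],
  ],
)

```text
t: 7.3
tcp_pos: [490.2, -344.5, 189.9]
ee_rot: [0.814, -0.58, -0.001, -0.0]
ft_force: [-0.5, 0.1, -4.0]
gripper_width: 10.9
```

Run:
```python
from h import *
plan((490,-345,146,-71),per=120)
im,d=shot('top');P=cloud('top',d)
q=P[box(P,[380,-450,90],[600,-240,150])]; print(len(q))
im,d=shot('scene'); cv2.imwrite('pics/s2.png',cv2.resize(im[60:210,130:330,::-1],(800,600)))
```

```text
t 7.3 at [ 490.2 -344.5  189.9] yaw -71.0 tilt 0.08 j [-0.61  0.34 -0.14  1.09  0.    2.2 ] F [-0.5  0.1 -4. ] w 10.9
(490, -345, 146, -71) [4.200e-02 3.700e-02 4.393e+00 1.000e-03]
381
```

View pics/s2.png

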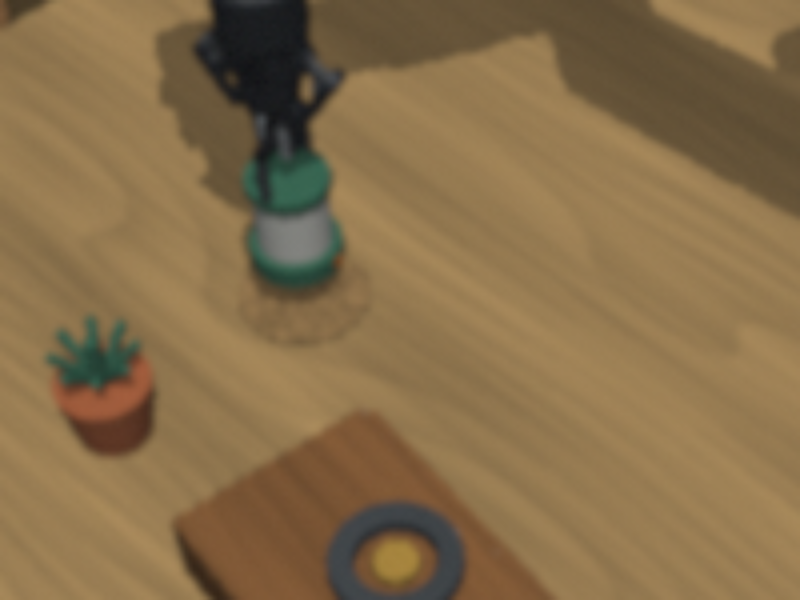

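Lamp hangs upright above the coaster (crop 290, 220); ring with brass button visible at (395, 560). Lower gently.

Emit:
step_arm(
  series=[
    [1, 0, 0, 1.5, 0],
    [1, 0, 0, 3, 0],
    [1, 0, 0, 3.8, 0],
    [1, 0, 0, 4.1, 0],
    [1, 0, 0, 4.3, 0],
  ],
)

```text
t: 7.9
tcp_pos: [490.7, -345.3, 148.8]
ee_rot: [0.814, -0.581, 0.0, -0.0]
ft_force: [-0.4, 0.3, -4.1]
gripper_width: 11.0
```

Emit:
step_arm(
  series=[
    [1, 0, 0, 0.1, 0],
    [1, 0, 0, 0.2, 0],
    [1, 0, 0, 0.2, 0],
    [1, 0, 0, 0.2, 0],
  ],
)

```text
t: 8.3
tcp_pos: [490.5, -345.3, 146.6]
ee_rot: [0.814, -0.581, 0.0, 0.0]
ft_force: [-0.9, -0.1, -5.6]
gripper_width: 11.2
```

Emit:
step_arm(
  series=[
    [1, 0, 0, 0.1, 0],
    [1, 0, 0, 0.1, 0],
    [1, 0, 0, 0.1, 0],
  ],
)

```text
t: 8.6
tcp_pos: [490.7, -345.5, 145.7]
ee_rot: [0.814, -0.581, 0.0, 0.0]
ft_force: [0.8, -0.6, -2.0]
gripper_width: 11.1
```

Emit:
step_arm(
  series=[
    [1, 0, 0, 0.1, 0],
    [1, 0, 0, 0.1, 0],
    [1, 0, 0, 0.1, 0],
  ],
)

```text
t: 8.9
tcp_pos: [491.2, -346.0, 145.5]
ee_rot: [0.814, -0.581, 0.001, 0.0]
ft_force: [-0.4, -1.5, 4.9]
gripper_width: 11.1
```

Emit:
step_arm(
  series=[
    [-1, 0, 0, 0, 0],
    [-1, 0, 0, 0, 0],
    [-1, 0, 0, 0, 0],
    [-1, 0, 0, 0, 0],
    [-1, 0, 0, 0, 0],
  ],
)

```text
t: 9.4
tcp_pos: [490.3, -345.0, 144.1]
ee_rot: [0.814, -0.581, -0.0, -0.0]
ft_force: [-0.7, -0.3, -0.6]
gripper_width: 82.3
```

Emit:
step_arm(
  series=[
    [-1, 0, 0, 0, 0],
    [-1, 0, 0, -1.5, 0],
    [-1, 0, 0, -4, 0],
    [-1, 0, 0, -7, 0],
    [-1, 0, 0, -11, 0],
  ],
)

```text
t: 9.9
tcp_pos: [489.4, -344.5, 253.9]
ee_rot: [0.814, -0.581, -0.002, 0.0]
ft_force: [1.0, -0.7, -0.5]
gripper_width: 85.5
```

Run:
```python
from h import *
im,d=shot('top'); P=cloud('top',d); cv2.imwrite('pics/t2.png',cv2.resize(im[110:260,180:430,::-1],(800,480)))
hsv=cv2.cvtColor(im,cv2.COLOR_RGB2HSV);H,S,V=[hsv[...,k] for k in range(3)]
for t in('stand','latch_top','lamp','chest'):
    for k in env.pinpoint('top',t)[:1]:
        r,c=k['point'][0]*384,k['point'][1]*512; print(t,round(k['p'],2),np.round(deproj('top',d,r,c)))
m=box(P,[580,-110,60],[750,60,100])&(V<110)&(S<120); q=P[m]; print('ring',len(q),cv2.minEnclosingCircle(q[:,:2].astype(np.float32)),np.median(q[:,2]),rect(q))
q=P[box(P,[560,-200,71],[840,160,78])]; print('chest',rect(q))
q=P[box(P,[560,-200,78],[840,160,100])]; print('ringz',rect(q),np.median(q[:,2]))
plan((667,-24,170,-90),(667,-24,85+14+10,-90))
```

```text
stand 0.63 [669. -25.  89.]
latch_top 0.59 [674. -21.  87.]
lamp 0.77 [ 486. -316.  102.]
chest 0.69 [671. -22.  85.]
ring 748 ((666.3011474609375, -25.05518913269043), 51.548423767089844) 90.81359105618208 [665.9 -25.6 100.5 101.3   2.2]
chest [686.6 -27.6 290.3 180.3  82.7]
ringz [685.8 -28.1 286.9 177.3  83.1] 88.50623903424957
t 10.2 at [ 490.3 -345.1  254. ] yaw -71.0 tilt 0.0 j [-0.61  0.31 -0.03  1.23  0.    2.2 ] F [ 0.3 -0.  -0.3] w 85.5
(667, -24, 170, -90) [-12.303 -13.583   4.201   0.166]
(667, -24, 170, -90) [-14.377 -11.365   4.201   0.166]
(667, -24, 109, -90) [ 0.  -0.   6.1 -0. ]
```

View pics/t2.png

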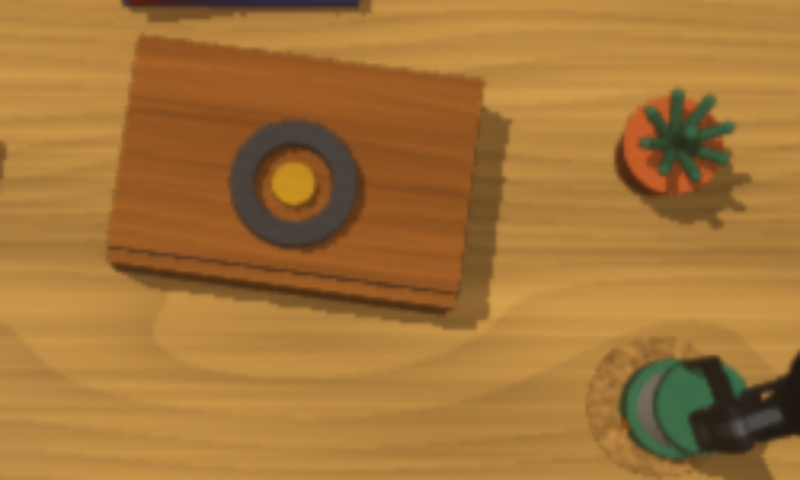

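Lamp stands on the coaster; ring centre (666,-25), chest yaw −7.2°. Go press the button.

Emit:
step_arm(
  series=[
    [1, -3, -3.4, 0, 0.04],
    [1, -6, -6.8, 1, 0.08],
    [1, -9, -10.2, 2.5, 0.12],
    [1, -12.3, -13.58, 4.2, 0.166],
    [1, -12.3, -13.58, 4.2, 0.166],
  ],
)

```text
t: 10.65
tcp_pos: [578.4, -179.1, 207.8]
ee_rot: [0.765, -0.644, -0.003, 0.0]
ft_force: [0.1, 0.0, 0.2]
gripper_width: 12.4
```

Emit:
step_arm(
  series=[
    [1, -3.5, -2.8, 1, 0.04],
    [1, -7, -5.7, 2, 0.08],
    [1, -10.8, -8.5, 3, 0.12],
    [1, -14.38, -11.3, 4.2, 0.166],
    [1, -14.38, -11.3, 4.2, 0.166],
  ],
)

```text
t: 11.15
tcp_pos: [666.4, -19.5, 166.5]
ee_rot: [0.709, -0.705, -0.002, 0.001]
ft_force: [-0.2, -1.3, -0.2]
gripper_width: 0.2
```

```bash
python3 -c "
from h import *
plan((666.5,-25.2,105,-90),(666.5,-25.2,93,-90))"
```

```text
t 11.2 at [666.4 -19.5 166.5] yaw -89.7 tilt 0.26 j [-0.03  0.48  0.01  1.11  0.    3.11] F [-0.2 -1.3 -0.2] w 0.2
(666.5, -25.2, 105, -90) [ 5.67e-01 -7.00e-03  6.15e+00  5.00e-03]
(666.5, -25.2, 93, -90) [-0.   0.   1.2 -0. ]
```

Emit:
step_arm(
  series=[
    [1, 0.4, 0, 2, 0],
    [1, 0.4, 0, 4, 0],
    [1, 0.4, 0, 6, 0],
    [1, 0.4, 0, 6.1, 0],
  ],
)

```text
t: 11.55
tcp_pos: [663.0, -29.1, 105.2]
ee_rot: [-0.707, 0.707, 0.003, -0.003]
ft_force: [-0.7, 0.1, -0.1]
gripper_width: -0.2
```

Emit:
step_arm(
  series=[
    [1, 0, 0, 0.4, 0],
    [1, 0, 0, 0.8, 0],
    [1, 0, 0, 1.1, 0],
    [1, 0, 0, 1.3, 0],
    [1, 0, 0, 1.3, 0],
  ],
)

```text
t: 12.05
tcp_pos: [666.9, -28.4, 97.0]
ee_rot: [-0.707, 0.707, -0.001, 0.0]
ft_force: [-0.4, -0.6, 1.9]
gripper_width: -0.6
```

Emit:
step_arm(
  series=[
    [1, 0, 0, -2, 0],
    [1, 0, 0, -5, 0],
    [1, 0, 0, -8, 0],
    [1, 0, 0, -10, 0],
    [1, 0, 0, -10, 0],
  ],
)

```text
t: 12.55
tcp_pos: [668.6, -28.2, 200.2]
ee_rot: [-0.707, 0.707, -0.002, 0.002]
ft_force: [0.3, -0.5, 0.6]
gripper_width: -0.3
```

Emit:
step_arm(
  series=[
    [1, 0, 0, 0, 0],
    [1, 0, 0, 0, 0],
    [1, 0, 0, 0, 0],
    [1, 0, 0, 0, 0],
    [1, 0, 0, 0, 0],
  ],
)

```text
t: 13.05
tcp_pos: [666.1, -28.2, 195.5]
ee_rot: [-0.707, 0.707, 0.0, -0.0]
ft_force: [0.0, 0.5, -0.4]
gripper_width: -0.4
```

Run:
```python
from h import *
im,d=shot('scene'); P=cloud('scene',d); a=cv2.resize(im[60:290,130:420,::-1],(756,600)); cv2.imwrite('pics/s3.png',a)
plan((528,376,150,-90))
```

```text
t 13.1 at [666.2 -28.2 195.8] yaw -90.0 tilt 0.04 j [-0.04  0.46  0.05  1.16 -0.    3.1 ] F [1.2 0.3 0.6] w 0.2
(528, 376, 150, -90) [-20.207   6.915   2.289  -0.   ]
(528, 376, 150, -90) [-20.208   6.913   2.289  -0.   ]
```

View pics/s3.png

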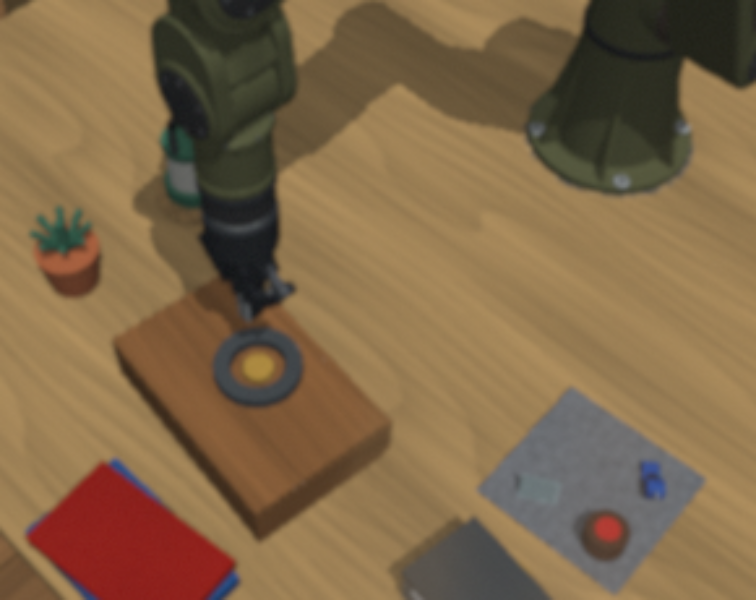

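The drawer has not come out (press ended at ~2 mm). Press again, deeper and longer.

Emit:
step_arm(
  series=[
    [1, -0.3, 0, 3, 0],
    [1, -0.3, 0, 6, 0],
    [1, -0.3, 0, 9, 0],
    [1, -0.3, 0, 9.5, 0],
    [1, -0.3, 0, 9.8, 0],
  ],
)

```text
t: 13.6
tcp_pos: [665.9, -25.2, 97.8]
ee_rot: [-0.707, 0.707, 0.001, -0.001]
ft_force: [0.2, -0.8, 0.2]
gripper_width: 0.3
```

Emit:
step_arm(
  series=[
    [1, 0, 0, 0.3, 0],
    [1, 0, 0, 0.6, 0],
    [1, 0, 0, 0.7, 0],
    [1, 0, 0, 0.7, 0],
    [1, 0, 0, 0.7, 0],
  ],
)

```text
t: 14.1
tcp_pos: [667.3, -25.2, 92.4]
ee_rot: [-0.707, 0.707, -0.001, 0.001]
ft_force: [-1.1, -0.6, 4.2]
gripper_width: -0.2
```

Emit:
step_arm(
  series=[
    [1, 0, 0, 0.1, 0],
    [1, 0, 0, 0.1, 0],
    [1, 0, 0, 0.1, 0],
    [1, 0, 0, 0.1, 0],
    [1, 0, 0, 0.1, 0],
  ],
)

```text
t: 14.6
tcp_pos: [667.3, -25.2, 90.8]
ee_rot: [-0.707, 0.707, -0.001, 0.001]
ft_force: [-0.0, 0.4, 4.7]
gripper_width: -0.0
```

Run:
```python
from h import *
im,d=shot('scene'); P=cloud('scene',d); a=cv2.resize(im[120:270,180:380,::-1],(800,600)); cv2.imwrite('pics/s4.png',a)
plan((666,-25,230,-90))
```

```text
t 14.7 at [667.3 -25.2  90.8] yaw -90.0 tilt 0.1 j [-0.04  0.53 -0.09  0.95 -0.    3.1 ] F [ 0.2 -0.3  5.1] w -0.3
(666, -25, 230, -90) [ -0.024   0.127 -13.919  -0.   ]
```

View pics/s4.png

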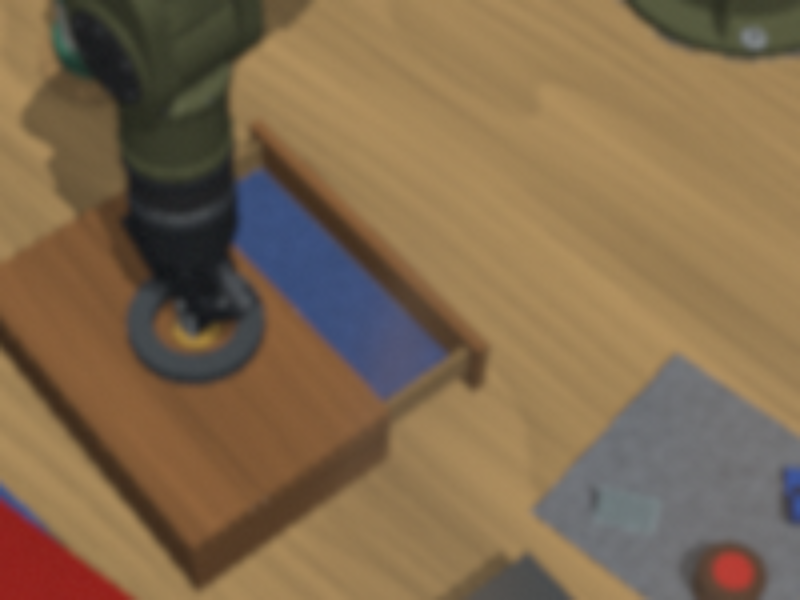

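Drawer is out fully (blue floor visible). Now raise and measure the keepsakes closely.

Emit:
step_arm(
  series=[
    [1, 0, 0, -3, 0],
    [1, 0, 0, -7, 0],
    [1, 0, 0, -11, 0],
    [1, 0, 0, -13.9, 0],
    [-1, 0, 0, -13.9, 0],
  ],
)

```text
t: 15.15
tcp_pos: [668.8, -25.3, 234.0]
ee_rot: [-0.707, 0.707, -0.003, 0.002]
ft_force: [0.6, 0.2, 0.4]
gripper_width: 13.1
```

```bash
cat > keeps.py <<'E'
from h import *
def keeps(tag):
    im,d=shot('top'); P=cloud('top',d); hsv=cv2.cvtColor(im,cv2.COLOR_RGB2HSV);H,S,V=[hsv[...,k].astype(int) for k in range(3)]
    t=box(P,[360,220,-20],[590,440,60])
    def rep(n,m):
        q=P[m]
        if len(q)>5: print(n,len(q),'med',np.round(np.median(q,0),1),'rect',rect(q))
    rep('whistle',t&(H>105)&(H<130)&(S>120))
    rep('yoyo',t&(P[...,2]>24)&((H<15)|(H>165))&(S>100))
    rep('prism',t&(P[...,2]>15)&(P[...,2]<45)&(S<90)&~((H<15)&(S>60)))
    for n in('whistle','prism','yoyo','keyring'):
        for k in env.pinpoint('top',n)[:1]:
            print(n,round(k['p'],2),np.round(deproj('top',d,k['point'][0]*384,k['point'][1]*512,3)))
    cv2.imwrite(f'pics/{tag}.png',cv2.resize(im[196:276,104:184,::-1],(600,600),interpolation=cv2.INTER_CUBIC))
    return im,P
E
python3 - <<'E'
from keeps import *
im,P=keeps('k1')
def w(c,r):  # crop->world on z=3
    d=np.ones((384,512)); return np.round(deproj('top',d,196+r/7.5,104+c/7.5,3),0)
print(w(0,0),w(600,0),w(0,600))
plan((528,376,150,-90))
E
```

```text
whistle 97 med [431.3 371.9  20.1] rect [429.2 371.9  43.4  19.1  38. ]
yoyo 265 med [527.5 374.5  36.1] rect [526.5 375.9  47.7  46.3  88.9]
prism 122 med [523.5 287.4  21.8] rect [487.7 330.1  32.1 161.   42.4]
whistle 0.68 [426. 374.   3.]
prism 0.42 [ 491. -342.    3.]
yoyo 0.63 [528. 377.   3.]
[596. 439.   3.] [598. 215.   3.] [376. 428.   3.]
t 15.4 at [665.3 -25.2 227.1] yaw -90.0 tilt 0.2 j [-0.04  0.45  0.11  1.23  0.    3.1 ] F [-0.2  0.5  0.2] w 50.6
(528, 376, 150, -90) [-20.056   6.87    3.854  -0.   ]
(528, 376, 150, -90) [-20.057   6.867   3.854  -0.   ]
```

View pics/k1.png

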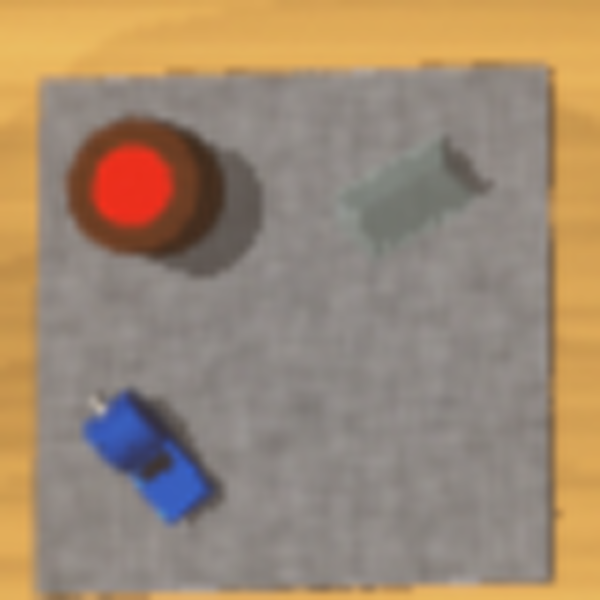

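Run:
```python
from h import *
for n in('top','scene'):
    im,d=shot(n); P=cloud(n,d)
    for z in (9,14):
        m=box(P,[490,245,z],[560,325,40]).astype(np.uint8); k,l,s,c=cv2.connectedComponentsWithStats(m,connectivity=8)
        if k<2: continue
        q=P[l==1+np.argmax(s[1:,4])]; print(n,z,len(q),np.round(np.median(q,0),1),rect(q))
plan((600,150,200,-20),(560,280,170,45),(527,375.5,120,83))
```

```text
top 9 144 [524.3 285.4  19.4] [525.9 285.9  26.1  44.9  30. ]
top 14 112 [524.1 283.9  21.8] [524.5 285.1  20.7  44.8  30.5]
scene 9 107 [529.  287.1  19.6] [526.8 286.2  21.6  42.9  33.7]
scene 14 80 [527.4 285.4  21.9] [524.6 284.7  16.7  42.7  36.6]
t 15.5 at [665.5 -25.2 227.4] yaw -90.0 tilt 0.18 j [-0.04  0.45  0.11  1.23 -0.    3.1 ] F [ 0.3  0.2 -0.1] w 65.3
(600, 150, 200, -20) [-8.758  3.277  1.37  -0.611]
(600, 150, 200, -20) [-9.053 -2.34   1.37  -0.611]
(560, 280, 170, 45) [-4.103 -5.424  1.5   -0.567]
(560, 280, 170, 45) [-0.546 -6.779  1.5   -0.567]
(527, 375.5, 120, 83) [ 4.419 -9.086  5.    -0.663]
```

Emit:
step_arm(
  series=[
    [-1, -2, 0.7, 0.3, -0.14],
    [-1, -4, 1.5, 0.6, -0.28],
    [-1, -6, 2.2, 0.9, -0.42],
    [-1, -8, 3, 1.2, -0.55],
    [-1, -8.76, 3.28, 1.37, -0.611],
  ],
)

```text
t: 16.0
tcp_pos: [632.3, 64.1, 214.3]
ee_rot: [0.888, -0.459, -0.001, 0.0]
ft_force: [-0.3, -1.1, 0.0]
gripper_width: 85.5
```

Emit:
step_arm(
  series=[
    [-1, -2, -0.5, 0.3, -0.14],
    [-1, -4, -1, 0.6, -0.28],
    [-1, -6, -1.5, 0.9, -0.42],
    [-1, -8, -2, 1.2, -0.55],
    [-1, -9.05, -2.34, 1.37, -0.611],
  ],
)

```text
t: 16.5
tcp_pos: [599.6, 151.2, 200.6]
ee_rot: [0.985, -0.171, -0.001, 0.0]
ft_force: [-0.2, 0.5, -0.4]
gripper_width: 85.2
```

Emit:
step_arm(
  series=[
    [-1, -1, -1.3, 0.4, -0.14],
    [-1, -2, -2.6, 0.8, -0.28],
    [-1, -3, -3.9, 1.1, -0.42],
    [-1, -4.1, -5.42, 1.5, -0.567],
    [-1, -4.1, -5.42, 1.5, -0.567],
  ],
)

```text
t: 17.0
tcp_pos: [579.5, 216.4, 185.4]
ee_rot: [0.994, 0.111, -0.001, -0.0]
ft_force: [0.5, 0.1, 0.4]
gripper_width: 85.5
```

Emit:
step_arm(
  series=[
    [-1, -0.1, -1.7, 0.4, -0.14],
    [-1, -0.3, -3.4, 0.8, -0.28],
    [-1, -0.4, -5, 1.1, -0.42],
    [-1, -0.55, -6.78, 1.5, -0.567],
    [-1, -0.55, -6.78, 1.5, -0.567],
  ],
)

```text
t: 17.5
tcp_pos: [560.0, 280.7, 170.8]
ee_rot: [0.924, 0.383, -0.001, -0.0]
ft_force: [0.3, -0.9, -0.7]
gripper_width: 85.0
```

Emit:
step_arm(
  series=[
    [-1, 1, -2, 1, -0.14],
    [-1, 2, -4, 2, -0.28],
    [-1, 3, -6, 3, -0.42],
    [-1, 4, -8, 4, -0.55],
    [-1, 4.42, -9.09, 5, -0.663],
  ],
)

```text
t: 18.0
tcp_pos: [528.0, 375.9, 121.4]
ee_rot: [0.749, 0.663, -0.0, 0.0]
ft_force: [0.7, 0.5, 0.1]
gripper_width: 85.6
```

Run:
```python
from h import *
im,d=shot('scene');P=cloud('scene',d);hsv=cv2.cvtColor(im,cv2.COLOR_RGB2HSV)
m=box(P,[480,320,24],[580,430,45])&(hsv[...,1]>150)&((hsv[...,0]<10)|(hsv[...,0]>170))&(hsv[...,2]>150); q=P[m]; print('red cap',len(q),np.median(q,0) if len(q) else '')
plan((527,375.5,60,83),(527,375.5,18,83))
```

```text
red cap 45 [527.38065507 374.76089309  36.00400564]
t 18.1 at [526.5 376.3 119.4] yaw 83.3 tilt 0.15 j [ 0.62  0.47 -0.11  0.99  0.    0.74] F [-0.3  0.4 -1.2] w 85.3
(527, 375.5, 60, 83) [-7.600e-02  6.200e-02  5.945e+00  5.000e-03]
(527, 375.5, 18, 83) [ 0.   0.   4.2 -0. ]
```

Emit:
step_arm(
  series=[
    [-1, -0.1, 0, 3, 0],
    [-1, -0.1, 0, 6, 0],
    [-1, -0.1, 0, 8.5, 0],
    [-1, -0.1, 0, 10.1, 0],
    [-1, -0.1, 0, 10.1, 0],
  ],
)

```text
t: 18.55
tcp_pos: [526.5, 371.8, 18.3]
ee_rot: [0.751, 0.66, -0.003, 0.0]
ft_force: [-0.1, -0.2, -0.3]
gripper_width: 85.6
```

Emit:
step_arm(
  series=[
    [1, 0, 0, 0, 0],
    [1, 0, 0, 0, 0],
    [1, 0, 0, 0, 0],
    [1, 0, 0, 0, 0],
    [1, 0, 0, 0, 0],
  ],
)

```text
t: 19.05
tcp_pos: [529.1, 375.0, 22.8]
ee_rot: [0.749, 0.662, 0.001, 0.0]
ft_force: [0.7, -0.7, 6.7]
gripper_width: 49.2
```

Emit:
step_arm(
  series=[
    [1, 0, 0, -1, 0],
    [1, 0, 0, -4, 0],
    [1, 0, 0, -8, 0],
    [1, 0, 0, -12, 0],
    [1, 0, 0, -12, 0],
  ],
)

```text
t: 19.55
tcp_pos: [531.0, 376.9, 148.3]
ee_rot: [0.749, 0.662, 0.005, 0.001]
ft_force: [0.2, 1.4, 0.8]
gripper_width: 48.4
```

```bash
cat >> h.py <<'E'
def dr(u,v,C=(686.6,-27.6),a=np.radians(-7.2)):
    """chest-frame (u,v) mm -> world xy"""
    return [round(C[0]+u*np.cos(a)-v*np.sin(a),1),round(C[1]+u*np.sin(a)+v*np.cos(a),1)]
E
python3 - <<'E'
from h import *
x,y=dr(-147,68); print(x,y)
im,d=shot('scene'); cv2.imwrite('pics/s5.png',cv2.resize(im[110:310,200:440,::-1],(720,600)))
im,d=shot('top'); P=cloud('top',d)
q=P[box(P,[440,-180,50],[610,140,72])]; print('drawer rims',rect(q),len(q))
plan((x,y,138,83),(x,y,42,83))
E
```

```text
549.3 58.3
drawer rims [549.  -11.8 285.5 156.6  82.7] 733
t 19.6 at [528.5 375.1 142.9] yaw 83.0 tilt 0.18 j [ 0.62  0.45 -0.08  1.03  0.    0.74] F [ 1.4  0.3 -0. ] w 48.6
(np.float64(549.3), np.float64(58.3), 138, 83) [-15.596   2.972   0.244  -0.   ]
(np.float64(549.3), np.float64(58.3), 138, 83) [-15.597   2.967   0.244  -0.   ]
(np.float64(549.3), np.float64(58.3), 42, 83) [ 0.   0.   9.6 -0. ]
```

View pics/s5.png

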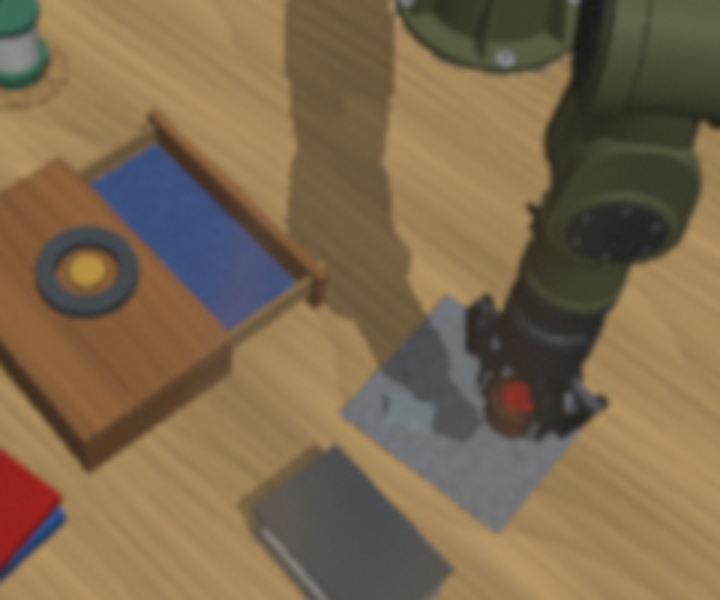

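Yo-yo is held; the drawer is fully open and clear. Carry it over.

Emit:
step_arm(
  series=[
    [1, -3.5, 0.7, 0, 0],
    [1, -7.5, 1.5, 0, 0],
    [1, -11.5, 2.2, 0, 0],
    [1, -15.6, 2.97, 0.2, 0],
    [1, -15.6, 2.97, 0.2, 0],
  ],
)

```text
t: 20.15
tcp_pos: [536.5, 211.0, 137.0]
ee_rot: [0.751, 0.661, -0.003, -0.0]
ft_force: [-0.0, -0.3, -1.4]
gripper_width: 48.6
```

Emit:
step_arm(
  series=[
    [1, -4, 0.7, 0, 0],
    [1, -8, 1.5, 0, 0],
    [1, -12, 2.2, 0, 0],
    [1, -15.6, 2.97, 0.2, 0],
    [1, -15.6, 2.97, 0.2, 0],
  ],
)

```text
t: 20.65
tcp_pos: [547.6, 54.2, 135.5]
ee_rot: [0.751, 0.661, -0.001, -0.0]
ft_force: [-0.5, 0.9, -0.8]
gripper_width: 49.2
```

Emit:
step_arm(
  series=[
    [1, 0, 0, 0, 0],
    [1, 0, 0, 2.5, 0],
    [1, 0, 0, 5, 0],
    [1, 0, 0, 6, 0],
    [1, 0, 0, 6, 0],
  ],
)

```text
t: 21.15
tcp_pos: [546.8, 58.7, 75.1]
ee_rot: [0.749, 0.663, -0.001, -0.001]
ft_force: [-0.6, -0.7, 0.2]
gripper_width: 48.7
```

Run:
```python
from h import *
x,y=dr(-147,68)
im,d=shot('scene'); cv2.imwrite('pics/s6.png',cv2.resize(im[110:260,180:380,::-1],(800,600)))
plan((x,y,44,83))
```

```text
t 21.2 at [547.9  58.6  76.4] yaw 83.0 tilt 0.1 j [ 0.11  0.35 -0.41  0.82  0.    0.23] F [-0.5 -0.   0.5] w 48.6
(np.float64(549.3), np.float64(58.3), 44, 83) [-8.000e-03  1.460e-01  3.244e+00  1.000e-03]
```

View pics/s6.png

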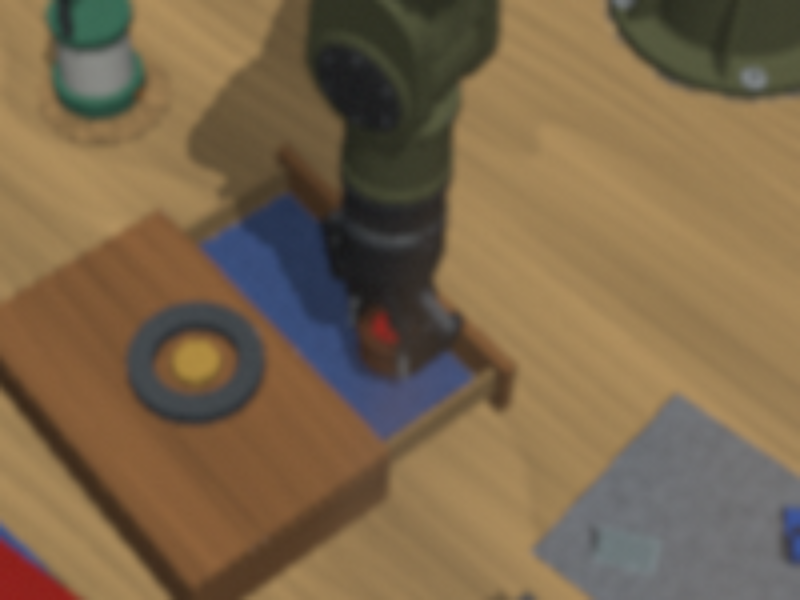

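Yo-yo hangs inside the drawer area (crop 385, 340), clear of walls. Lower, part-open, rise.

Emit:
step_arm(
  series=[
    [1, 0, 0.1, 1.5, 0],
    [1, 0, 0.1, 2.8, 0],
    [1, 0, 0.1, 3.3, 0],
    [1, 0, 0.1, 3.3, 0],
  ],
)

```text
t: 21.6
tcp_pos: [548.9, 57.5, 43.4]
ee_rot: [0.749, 0.662, -0.0, -0.0]
ft_force: [0.1, 0.0, 0.2]
gripper_width: 49.0
```

Emit:
step_arm(
  series=[
    [-0.5, 0, 0, 0, 0],
    [-0.5, 0, 0, 0, 0],
    [-0.5, 0, 0, 0, 0],
    [-0.5, 0, 0, 0, 0],
    [-0.5, 0, 0, 0, 0],
  ],
)

```text
t: 22.1
tcp_pos: [549.7, 57.4, 44.1]
ee_rot: [0.749, 0.662, 0.0, 0.0]
ft_force: [0.0, 0.9, -1.0]
gripper_width: 63.9
```

Emit:
step_arm(
  series=[
    [-0.5, 0, 0, -1, 0],
    [-0.5, 0, 0, -3, 0],
    [-0.5, 0, 0, -6, 0],
    [-0.5, 0, 0, -9, 0],
    [-0.5, 0, 0, -9.5, 0],
  ],
)

```text
t: 22.6
tcp_pos: [552.1, 57.7, 143.4]
ee_rot: [0.749, 0.662, 0.003, 0.002]
ft_force: [0.7, -0.9, 0.3]
gripper_width: 64.0
```

Run:
```python
from h import *
plan((525.5,285.5,120,121),(525.5,285.5,21,121))
im,d=shot('scene');P=cloud('scene',d); m=box(P,[490,245,9],[560,325,40]); q=P[m]; print('prism',np.median(q,0),rect(q))
```

```text
t 22.6 at [552.1  57.7 143.4] yaw 83.0 tilt 0.37 j [ 0.1   0.29 -0.32  0.95 -0.    0.23] F [ 0.7 -0.9  0.3] w 64.0
(525.5, 285.5, 120, 121) [11.141 -2.714  1.169 -0.332]
(525.5, 285.5, 120, 121) [11.418  1.064  1.169 -0.332]
(525.5, 285.5, 21, 121) [ 0.   0.   9.9 -0. ]
prism [528.59681638 286.72174099  18.3483934 ] [519.4 284.3  40.   62.5  39.6]
```

Emit:
step_arm(
  series=[
    [-1, 2.8, -0.7, 0.3, -0.08],
    [-1, 5.6, -1.4, 0.6, -0.16],
    [-1, 8.4, -2, 0.9, -0.25],
    [-1, 11.14, -2.71, 1.17, -0.332],
    [-1, 11.14, -2.71, 1.17, -0.332],
  ],
)

```text
t: 23.15
tcp_pos: [535.0, 173.9, 125.9]
ee_rot: [0.628, 0.779, -0.0, -0.001]
ft_force: [0.5, -1.1, 0.1]
gripper_width: 85.6
```

Emit:
step_arm(
  series=[
    [-1, 2.8, 0.3, 0.3, -0.08],
    [-1, 5.6, 0.5, 0.6, -0.16],
    [-1, 8.4, 0.8, 0.9, -0.25],
    [-1, 11.42, 1.06, 1.17, -0.332],
    [-1, 11.42, 1.06, 1.17, -0.332],
  ],
)

```text
t: 23.65
tcp_pos: [522.1, 287.4, 114.5]
ee_rot: [0.491, 0.871, -0.0, -0.001]
ft_force: [0.5, 0.3, -0.4]
gripper_width: 85.6
```

Run:
```python
from h import *
plan((525.5,285.5,19.5,121))
for n in ('top','scene'):
    im,d=shot(n);P=cloud(n,d); m=box(P,[500,260,9],[550,312,36]); q=P[m]; print('prism',len(q),np.median(q,0) if len(q) else '',rect(q) if len(q)>9 else '')
cv2.imwrite('pics/s7.png',cv2.resize(im[200:300,290:420,::-1],(780,600)))
```

```text
t 23.6 at [522.1 287.4 114.5] yaw 121.2 tilt 0.06 j [ 0.5   0.39 -0.25  0.93  0.   -0.04] F [ 0.5  0.3 -0.4] w 85.6
(525.5, 285.5, 19.5, 121) [-3.350e-01  1.890e-01  9.498e+00  4.000e-03]
prism 143 [524.20961953 283.87625822  19.33079526] [525.6 285.1  24.5  44.5  24.9]
prism 109 [528.563193   286.94935243  20.38290668] [529.7 287.   20.4  44.6  23.7]
```

View pics/s7.png

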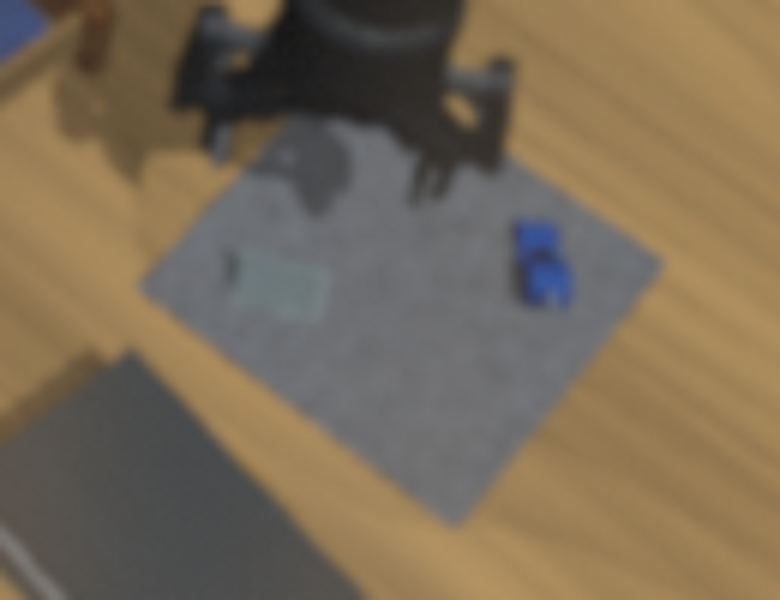

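Jaws are aligned along the prism's length (prism at crop 275, 285). Grasp.

Emit:
step_arm(
  series=[
    [-1, -0.2, 0.1, 3, 0],
    [-1, -0.2, 0.1, 6, 0],
    [-1, -0.2, 0.1, 8.5, 0],
    [-1, -0.2, 0.1, 9.5, 0],
    [-1, -0.2, 0.1, 9.5, 0],
  ],
)

```text
t: 24.25
tcp_pos: [523.7, 282.2, 19.1]
ee_rot: [0.493, 0.87, -0.002, -0.001]
ft_force: [-0.1, 0.1, -0.9]
gripper_width: 85.4
```

Emit:
step_arm(
  series=[
    [1, 0, 0, 0, 0],
    [1, 0, 0, 0, 0],
    [1, 0, 0, 0, 0],
    [1, 0, 0, 0, 0],
    [1, 0, 0, 0, 0],
  ],
  newtons=30,
)

```text
t: 24.75
tcp_pos: [525.9, 284.6, 22.1]
ee_rot: [0.492, 0.87, 0.001, 0.001]
ft_force: [0.1, 0.2, 5.3]
gripper_width: 42.8
```

Emit:
step_arm(
  series=[
    [1, 0, 0, 0, 0],
    [1, 0, 0, -2, 0],
    [1, 0, 0, -6, 0],
    [1, 0, 0, -10, 0],
    [1, 0, 0, -12, 0],
  ],
)

```text
t: 25.25
tcp_pos: [526.4, 285.0, 144.6]
ee_rot: [0.492, 0.87, 0.002, 0.001]
ft_force: [0.4, 0.7, 0.3]
gripper_width: 43.6
```

Run:
```python
from h import *
x,y=dr(-147,-10)
plan((x,y,138,83),(x,y,45,83))
im,d=shot('scene'); P=cloud('scene',d)
print(np.sum(box(P,[490,245,9],[560,325,32])))
```

```text
t 25.2 at [526.4 285.  144.6] yaw 121.0 tilt 0.29 j [ 0.5   0.36 -0.21  0.99 -0.   -0.05] F [0.4 0.7 0.3] w 43.6
(np.float64(539.5), np.float64(-19.1), 138, 83) [-13.369  -7.272   0.332   0.332]
(np.float64(539.5), np.float64(-19.1), 138, 83) [-15.009  -2.521   0.332   0.332]
(np.float64(539.5), np.float64(-19.1), 45, 83) [ 0.   0.   9.3 -0. ]
10
```

Emit:
step_arm(
  series=[
    [1, -3, -1.7, 0.1, 0.08],
    [1, -6.5, -3.5, 0.2, 0.16],
    [1, -10, -5.5, 0.3, 0.25],
    [1, -13.37, -7.27, 0.3, 0.332],
    [1, -13.37, -7.27, 0.3, 0.332],
  ],
)

```text
t: 25.8
tcp_pos: [531.0, 128.1, 137.4]
ee_rot: [0.632, 0.775, -0.001, 0.0]
ft_force: [-0.4, 1.6, -0.5]
gripper_width: 43.1
```

Emit:
step_arm(
  series=[
    [1, -3.5, -0.6, 0.1, 0.08],
    [1, -7.5, -1.2, 0.2, 0.16],
    [1, -11.5, -1.9, 0.3, 0.25],
    [1, -15, -2.52, 0.3, 0.332],
    [1, -15, -2.52, 0.3, 0.332],
  ],
)

```text
t: 26.3
tcp_pos: [538.0, -23.0, 134.5]
ee_rot: [0.751, 0.66, -0.0, 0.001]
ft_force: [0.5, 0.6, -0.6]
gripper_width: 43.5
```

Emit:
step_arm(
  series=[
    [1, 0, 0, 0, 0],
    [1, 0, 0, 2.5, 0],
    [1, 0, 0, 5.5, 0],
    [1, 0, 0, 8, 0],
    [1, 0, 0, 8, 0],
  ],
)

```text
t: 26.8
tcp_pos: [534.9, -18.2, 51.4]
ee_rot: [0.748, 0.664, -0.002, -0.002]
ft_force: [-1.1, -0.2, -1.0]
gripper_width: 43.2
```

Run:
```python
from h import *
x,y=dr(-147,-10)
plan((x,y,43,83))
```

```text
t 26.8 at [534.9 -18.2  51.4] yaw 83.1 tilt 0.36 j [-0.03  0.36 -0.46  0.76  0.    0.09] F [-1.1 -0.2 -1. ] w 43.2
(np.float64(539.5), np.float64(-19.1), 43, 83) [-0.036  0.473  0.837  0.002]
```

Emit:
step_arm(
  series=[
    [1, 0, 0.3, 0.6, 0],
    [1, 0, 0.3, 1, 0],
    [1, 0, 0.3, 1.1, 0],
    [1, 0, 0.3, 1.1, 0],
  ],
)

```text
t: 27.2
tcp_pos: [541.4, -20.2, 44.2]
ee_rot: [0.749, 0.662, 0.0, 0.0]
ft_force: [1.0, -0.1, -0.2]
gripper_width: 43.5
```

Emit:
step_arm(
  series=[
    [-0.3, 0, 0, 0, 0],
    [-0.3, 0, 0, 0, 0],
    [-0.3, 0, 0, 0, 0],
    [-0.3, 0, 0, 0, 0],
    [-0.3, 0, 0, 0, 0],
  ],
)

```text
t: 27.7
tcp_pos: [540.9, -20.4, 43.6]
ee_rot: [0.749, 0.662, 0.0, 0.0]
ft_force: [-0.0, 0.2, -0.3]
gripper_width: 55.7
```

Emit:
step_arm(
  series=[
    [-0.3, 0, 0, -1, 0],
    [-0.3, 0, 0, -3, 0],
    [-0.3, 0, 0, -6, 0],
    [-0.3, 0, 0, -9, 0],
    [-0.3, 0, 0, -10, 0],
  ],
)

```text
t: 28.2
tcp_pos: [542.9, -20.4, 147.3]
ee_rot: [0.749, 0.662, 0.002, 0.002]
ft_force: [-0.1, 0.8, -0.2]
gripper_width: 55.3
```

Run:
```python
from keeps import *
keeps('k2')
im,d=shot('scene'); cv2.imwrite('pics/s8.png',cv2.resize(im[110:260,180:380,::-1],(800,600)))
plan((431,373.5,120,130),(431,373.5,20,130))
```

```text
whistle 99 med [431.4 371.9  20.3] rect [429.  372.4  43.6  19.   39.6]
prism 12 med [446.  385.5  20.1] rect [439.3 381.8  30.4  17.5  10.8]
whistle 0.45 [429. 372.   3.]
yoyo 0.59 [547.  62.   3.]
t 28.5 at [539.7 -20.3 142. ] yaw 83.0 tilt 0.15 j [-0.04  0.27 -0.35  0.95 -0.    0.09] F [-0.2  0.4  0.7] w 55.4
(431, 373.5, 120, 130) [18.877 -7.808  1.101 -0.41 ]
(431, 373.5, 120, 130) [20.425  0.374  1.101 -0.41 ]
(431, 373.5, 20, 130) [ 0.  0. 10. -0.]
```

View pics/s8.png

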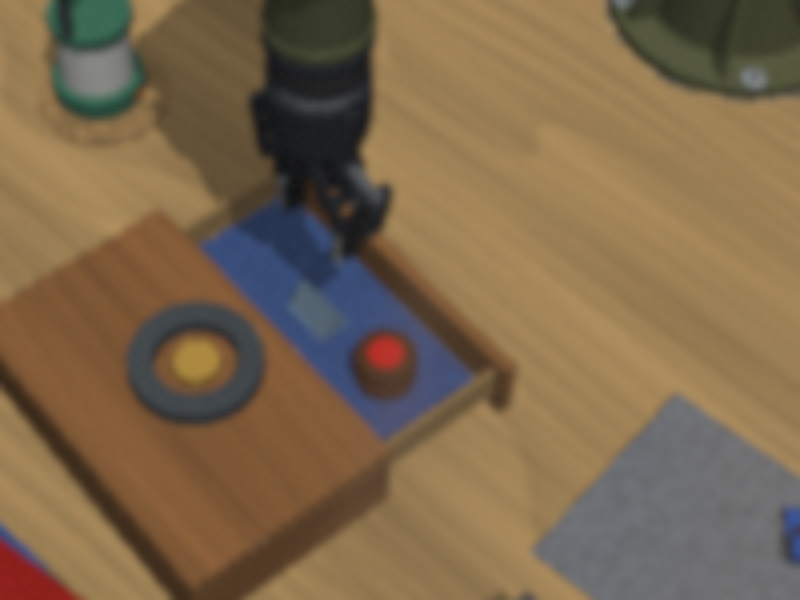

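Prism (crop 315, 312) and yo-yo (385, 362) lie in the drawer. Now the whistle.

Emit:
step_arm(
  series=[
    [-1, 4.5, -1.8, 0.2, -0.1],
    [-1, 9, -3.6, 0.5, -0.2],
    [-1, 13.5, -5.5, 0.8, -0.3],
    [-1, 18.88, -7.81, 1.1, -0.41],
    [-1, 18.88, -7.81, 1.1, -0.41],
  ],
)

```text
t: 29.0
tcp_pos: [483.8, 180.3, 130.8]
ee_rot: [0.596, 0.803, -0.001, -0.002]
ft_force: [-0.3, -0.9, -0.5]
gripper_width: 85.6
```

Emit:
step_arm(
  series=[
    [-1, 4.5, 0.1, 0.2, -0.1],
    [-1, 9, 0.2, 0.5, -0.2],
    [-1, 13.5, 0.2, 0.8, -0.3],
    [-1, 18, 0.3, 1, -0.38],
    [-1, 20.4, 0.37, 1.1, -0.41],
  ],
)

```text
t: 29.5
tcp_pos: [430.9, 375.4, 120.1]
ee_rot: [0.421, 0.907, -0.001, -0.001]
ft_force: [0.8, 0.7, -0.1]
gripper_width: 85.4
```

Run:
```python
from h import *
im,d=shot('scene');P=cloud('scene',d);hsv=cv2.cvtColor(im,cv2.COLOR_RGB2HSV);H,S=hsv[...,0],hsv[...,1]
m=box(P,[360,300,2],[500,440,40])&(H>105)&(H<130)&(S>120);q=P[m]; print(len(q),np.median(q,0),rect(q))
plan((431,373.5,20,129.6))
```

```text
68 [433.8555094  374.20854798  23.69638946] [429.7 371.7  47.1  17.8  39. ]
t 29.6 at [430.4 377.7 120. ] yaw 130.3 tilt 0.14 j [ 0.72  0.34 -0.3   0.92  0.    0.02] F [-0.5  2.8  1. ] w 85.0
(431, 373.5, 20, 129.6) [-0.36  -0.23  10.002  0.012]
```

Emit:
step_arm(
  series=[
    [-1, -0.2, -0.2, 3, 0],
    [-1, -0.2, -0.2, 6, 0],
    [-1, -0.2, -0.2, 9, 0],
    [-1, -0.2, -0.2, 10, 0],
    [-1, -0.2, -0.2, 10, 0],
  ],
)

```text
t: 30.05
tcp_pos: [430.6, 368.6, 19.4]
ee_rot: [0.423, 0.906, -0.002, -0.001]
ft_force: [-0.3, 0.4, -0.3]
gripper_width: 85.2
```

Emit:
step_arm(
  series=[
    [1, 0, 0, 0, 0],
    [1, 0, 0, 0, 0],
    [1, 0, 0, 0, 0],
    [1, 0, 0, 0, 0],
    [1, 0, 0, 0, 0],
  ],
)

```text
t: 30.55
tcp_pos: [432.5, 371.0, 22.5]
ee_rot: [0.423, 0.906, 0.001, 0.0]
ft_force: [-0.8, 0.7, 2.6]
gripper_width: 18.7
```

Emit:
step_arm(
  series=[
    [1, 0, 0, 0, 0],
    [1, 0, 0, -2, 0],
    [1, 0, 0, -6, 0],
    [1, 0, 0, -10, 0],
    [1, 0, 0, -12, 0],
  ],
)

```text
t: 31.05
tcp_pos: [433.1, 371.5, 145.1]
ee_rot: [0.423, 0.906, 0.002, 0.001]
ft_force: [0.8, -0.1, -0.5]
gripper_width: 19.1
```

Run:
```python
from h import *
x,y=dr(-147,-75)
plan((x,y,140,83),(x,y,44,83))
im,d=shot('scene'); cv2.imwrite('pics/s9.png',cv2.resize(im[200:300,290:420,::-1],(780,600)))
```

```text
t 31.1 at [433.1 371.5 145.1] yaw 130.0 tilt 0.24 j [ 0.71  0.31 -0.28  0.97 -0.    0.01] F [ 0.8 -0.1 -0.5] w 19.1
(np.float64(531.4), np.float64(-83.6), 140, 83) [-13.732  -7.231   0.168   0.273]
(np.float64(531.4), np.float64(-83.6), 140, 83) [-15.174  -3.258   0.168   0.273]
(np.float64(531.4), np.float64(-83.6), 140, 83) [-15.49    0.956   0.168   0.273]
(np.float64(531.4), np.float64(-83.6), 44, 83) [ 0.   0.   9.6 -0. ]
```

Emit:
step_arm(
  series=[
    [1, -3.4, -1.8, 0, 0.07],
    [1, -6.8, -3.6, 0, 0.14],
    [1, -10.3, -5.4, 0, 0.2],
    [1, -13.73, -7.23, 0.1, 0.273],
  ],
)

```text
t: 31.5
tcp_pos: [464.6, 217.4, 140.2]
ee_rot: [0.543, 0.84, -0.0, 0.0]
ft_force: [0.3, 0.4, 0.9]
gripper_width: 19.0
```

Emit:
step_arm(
  series=[
    [1, -3.8, -0.8, 0, 0.07],
    [1, -7.6, -1.6, 0, 0.14],
    [1, -11.4, -2.4, 0, 0.2],
    [1, -15.17, -3.26, 0.1, 0.273],
  ],
)

```text
t: 31.9
tcp_pos: [497.4, 65.5, 139.3]
ee_rot: [0.653, 0.758, -0.0, 0.0]
ft_force: [0.7, 0.8, -0.8]
gripper_width: 19.3
```

Emit:
step_arm(
  series=[
    [1, -3.8, 0.2, 0, 0.07],
    [1, -7.6, 0.5, 0, 0.14],
    [1, -11.4, 0.7, 0, 0.2],
    [1, -15.49, 0.96, 0.1, 0.273],
    [1, -15.49, 0.96, 0.1, 0.273],
  ],
)

```text
t: 32.4
tcp_pos: [531.0, -88.7, 138.1]
ee_rot: [0.751, 0.66, -0.0, 0.001]
ft_force: [0.3, 0.7, 0.1]
gripper_width: 19.1
```

Emit:
step_arm(
  series=[
    [1, 0, 0, 0, 0],
    [1, 0, 0, 2, 0],
    [1, 0, 0, 5, 0],
    [1, 0, 0, 6, 0],
    [1, 0, 0, 6, 0],
  ],
)

```text
t: 32.9
tcp_pos: [528.3, -83.2, 76.9]
ee_rot: [0.748, 0.663, -0.001, -0.002]
ft_force: [0.6, -0.4, 0.1]
gripper_width: 19.4
```

Run:
```python
from h import *
x,y=dr(-147,-75)
plan((x,y,44,83))
im,d=shot('scene'); cv2.imwrite('pics/s10.png',cv2.resize(im[110:260,180:380,::-1],(800,600)))
```

```text
t 32.9 at [528.3 -83.2  76.9] yaw 83.1 tilt 0.24 j [-0.16  0.32 -0.44  0.81  0.   -0.04] F [ 0.6 -0.4  0.1] w 19.4
(np.float64(531.4), np.float64(-83.6), 44, 83) [0.00e+00 3.13e-01 3.29e+00 2.00e-03]
```

View pics/s10.png

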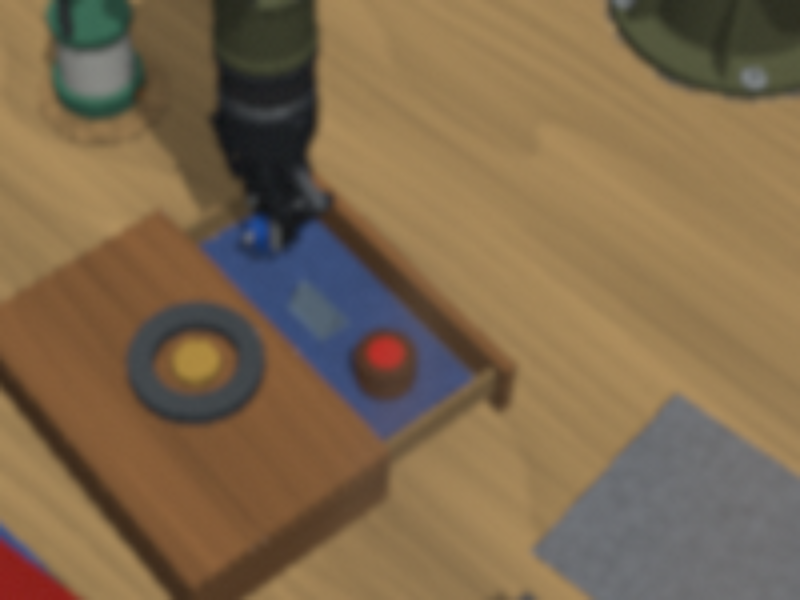

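Whistle hangs over the right end of the drawer (crop 260, 235). Lower and release, then rise.

Emit:
step_arm(
  series=[
    [1, 0, 0.2, 1.5, 0],
    [1, 0, 0.2, 2.8, 0],
    [1, 0, 0.2, 3.3, 0],
    [1, 0, 0.2, 3.3, 0],
  ],
)

```text
t: 33.35
tcp_pos: [531.6, -84.6, 45.1]
ee_rot: [0.749, 0.663, -0.0, -0.001]
ft_force: [0.6, -0.1, -0.2]
gripper_width: 19.2
```

Emit:
step_arm(
  series=[
    [0.1, 0, 0, 0, 0],
    [0.1, 0, 0, 0, 0],
    [0.1, 0, 0, 0, 0],
    [0.1, 0, 0, 0, 0],
    [0.1, 0, 0, 0, 0],
  ],
)

```text
t: 33.85
tcp_pos: [532.4, -84.9, 45.7]
ee_rot: [0.749, 0.663, 0.0, 0.0]
ft_force: [-0.5, 1.3, 0.4]
gripper_width: 38.2
```

Emit:
step_arm(
  series=[
    [0.1, 0, 0, -1, 0],
    [0.1, 0, 0, -3, 0],
    [0.1, 0, 0, -6, 0],
    [0.1, 0, 0, -9, 0],
    [0.1, 0, 0, -10, 0],
  ],
)

```text
t: 34.35
tcp_pos: [534.2, -85.1, 149.3]
ee_rot: [0.749, 0.663, 0.002, 0.002]
ft_force: [0.8, -0.3, 0.2]
gripper_width: 38.4
```

Run:
```python
from h import *
x,y=dr(-252,0)
im,d=shot('top');P=cloud('top',d);hsv=cv2.cvtColor(im,cv2.COLOR_RGB2HSV);H,S=hsv[...,0],hsv[...,1]
q=P[box(P,[440,-180,54],[520,150,75])]; print('front top',rect(q),len(q))
plan((x,y,140,83),(x,y,42,83))
im,d=shot('scene'); cv2.imwrite('pics/s11.png',cv2.resize(im[110:260,180:380,::-1],(800,600)))
```

```text
front top [491.4  44.9 193.1  27.8  82.7] 347
t 34.4 at [534.5 -85.2 149.5] yaw 83.0 tilt 0.33 j [-0.16  0.26 -0.35  0.96  0.   -0.04] F [-0.  -0.8  1.4] w 38.5
(np.float64(436.6), np.float64(4.0), 140, 83) [  7.663 -10.797   0.948   0.   ]
(np.float64(436.6), np.float64(4.0), 42, 83) [ 0.   0.   9.8 -0. ]
```

View pics/s11.png

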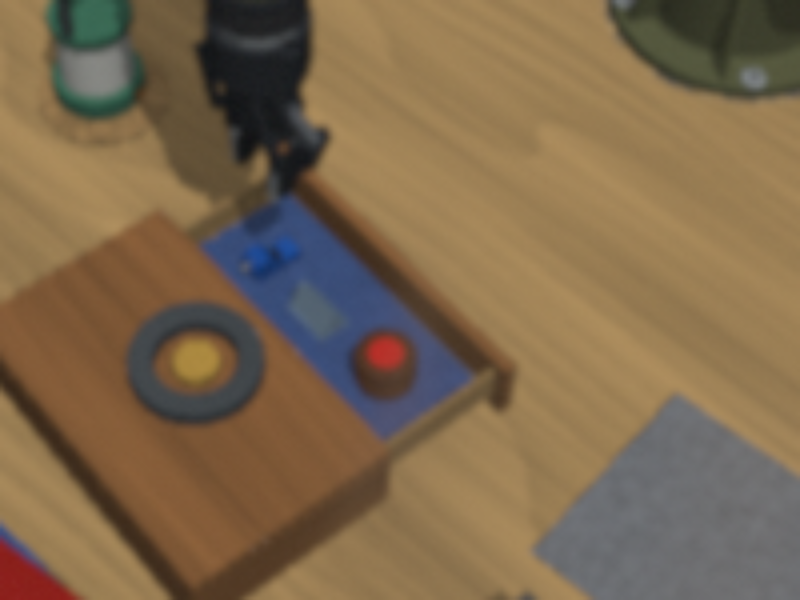

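All three lie in the drawer; mat empty. Now to the drawer front.

Emit:
step_arm(
  series=[
    [1, 2, -2.8, 0.2, 0],
    [1, 4, -5.5, 0.4, 0],
    [1, 6, -8.2, 0.6, 0],
    [1, 7.66, -10.8, 0.8, 0],
    [1, 7.66, -10.8, 0.8, 0],
  ],
)

```text
t: 34.95
tcp_pos: [429.6, 5.9, 135.4]
ee_rot: [0.748, 0.664, -0.002, -0.002]
ft_force: [-0.4, 0.1, 0.0]
gripper_width: 0.0
```

Emit:
step_arm(
  series=[
    [1, 0, 0, 0, 0],
    [1, 0, 0, 3, 0],
    [1, 0, 0, 6, 0],
    [1, 0, 0, 9.5, 0],
    [1, 0, 0, 9.9, 0],
  ],
)

```text
t: 35.45
tcp_pos: [431.8, 3.7, 35.0]
ee_rot: [0.749, 0.662, -0.002, -0.002]
ft_force: [-0.6, -0.2, -0.0]
gripper_width: -0.1
```

Run:
```python
from h import *
for u in (-228,-170,-125,-109): plan((*dr(u,0),42,82.8))
```

```text
t 35.5 at [431.8   3.7  35. ] yaw 83.0 tilt 0.36 j [ 0.01  0.21 -0.72  0.65 -0.    0.13] F [-0.6 -0.2 -0. ] w -0.1
(np.float64(460.4), np.float64(1.0), 42, 82.8) [ 0.082  2.874 -0.698  0.003]
t 35.5 at [431.8   3.7  35. ] yaw 83.0 tilt 0.36 j [ 0.01  0.21 -0.72  0.65 -0.    0.13] F [-0.6 -0.2 -0. ] w -0.1
(np.float64(517.9), np.float64(-6.3), 42, 82.8) [ 6.10e-02  8.67e+00 -6.98e-01  3.00e-03]
t 35.5 at [431.8   3.7  35. ] yaw 83.0 tilt 0.36 j [ 0.01  0.21 -0.72  0.65 -0.    0.13] F [-0.6 -0.2 -0. ] w -0.1
(np.float64(562.6), np.float64(-11.9), 42, 82.8) [ 5.3000e-02  1.3175e+01 -6.9800e-01  3.0000e-03]
t 35.5 at [431.8   3.7  35. ] yaw 83.0 tilt 0.36 j [ 0.01  0.21 -0.72  0.65 -0.    0.13] F [-0.6 -0.2 -0. ] w -0.1
(np.float64(578.5), np.float64(-13.9), 42, 82.8) [ 4.9000e-02  1.4777e+01 -6.9800e-01  3.0000e-03]
```

Emit:
step_arm(
  series=[
    [1, 0.1, 1, -0.3, 0],
    [1, 0.1, 1.8, -0.3, 0],
    [1, 0.1, 2.5, -0.3, 0],
    [1, 0.1, 3.2, -0.3, 0],
    [1, 0.1, 4, -0.3, 0],
  ],
)

```text
t: 35.95
tcp_pos: [474.4, 0.4, 42.1]
ee_rot: [0.749, 0.663, -0.0, -0.0]
ft_force: [-4.1, 1.1, 3.3]
gripper_width: 0.2
```

Emit:
step_arm(
  series=[
    [1, 0, 0.8, 0, 0],
    [1, 0, 1.6, 0, 0],
    [1, 0, 2.4, 0, 0],
    [1, 0, 3.2, 0, 0],
    [1, 0, 4, 0, 0],
  ],
)

```text
t: 36.45
tcp_pos: [514.3, -4.6, 41.4]
ee_rot: [0.749, 0.663, -0.0, -0.0]
ft_force: [-5.3, -0.9, 4.0]
gripper_width: -0.2
```

Emit:
step_arm(
  series=[
    [1, 0, 0.8, 0, 0],
    [1, 0, 1.6, 0, 0],
    [1, 0, 2.4, 0, 0],
    [1, 0, 3.2, 0, 0],
    [1, 0, 4, 0, 0],
  ],
)

```text
t: 36.95
tcp_pos: [553.7, -9.7, 41.4]
ee_rot: [0.749, 0.663, -0.001, -0.0]
ft_force: [-6.0, -1.2, 4.5]
gripper_width: 0.1
```

Emit:
step_arm(
  series=[
    [1, 0, 0.5, 0, 0],
    [1, 0, 1, 0, 0],
    [1, 0, 1.5, 0, 0],
    [1, 0, 1.9, 0, 0],
    [1, 0, 2.2, 0, 0],
  ],
)

```text
t: 37.45
tcp_pos: [574.6, -12.2, 40.7]
ee_rot: [0.749, 0.663, -0.001, -0.001]
ft_force: [-4.9, -1.8, -1.8]
gripper_width: 0.0
```

Run:
```python
from h import *
plan((*dr(-109,0),42,82.8))
```

```text
t 37.5 at [574.6 -12.2  40.7] yaw 83.0 tilt 0.13 j [-0.02  0.43 -0.38  0.76 -0.    0.1 ] F [-4.9 -1.8 -1.8] w 0.0
(np.float64(578.5), np.float64(-13.9), 42, 82.8) [-0.121  0.403 -0.128  0.004]
```

Emit:
step_arm(
  series=[
    [1, 0, 0.3, 0, 0],
    [1, 0, 0.5, 0, 0],
    [1, 0, 0.7, 0, 0],
    [1, 0, 0.9, 0, 0],
    [1, 0, 0.9, 0, 0],
  ],
)

```text
t: 37.95
tcp_pos: [578.1, -12.6, 40.5]
ee_rot: [0.749, 0.663, -0.004, -0.004]
ft_force: [-22.2, 0.4, 17.2]
gripper_width: 0.0
```

Emit:
step_arm(
  series=[
    [1, 0, -0.6, 0, 0],
    [1, 0, -1.5, 0, 0],
    [1, 0, -3, 0, 0],
    [1, 0, -5, 0, 0],
    [1, 0, -7, 0, 0],
  ],
)

```text
t: 38.45
tcp_pos: [516.1, -4.3, 41.9]
ee_rot: [0.749, 0.663, 0.001, 0.001]
ft_force: [-0.6, 0.2, -0.1]
gripper_width: 0.1
```

Emit:
step_arm(
  series=[
    [1, 0, 0, -3, 0],
    [1, 0, 0, -7, 0],
    [1, 0, 0, -11, 0],
    [1, 0, 0, -15, 0],
    [-1, 0, 0, -19, 0],
  ],
)

```text
t: 38.95
tcp_pos: [516.2, -4.3, 233.8]
ee_rot: [0.749, 0.663, 0.001, 0.001]
ft_force: [1.0, 0.2, -0.3]
gripper_width: 13.5
```

Run:
```python
from h import *
im,d=shot('scene'); cv2.imwrite('pics/s12.png',cv2.resize(im[110:260,130:330,::-1],(800,600)))
im,d=shot('top');P=cloud('top',d);hsv=cv2.cvtColor(im,cv2.COLOR_RGB2HSV)
def comp(m):
    k,l,s,c=cv2.connectedComponentsWithStats(m.astype(np.uint8),connectivity=8); return P[l==1+np.argmax(s[1:,4])]
q=comp(box(P,[560,-220,55],[840,160,80])); print('chest+front',rect(q))
for z in (130,145):
    q=comp(box(P,[400,-430,z],[580,-260,175])); print('bar',len(q),np.median(q,0),rect(q))
q=P[box(P,[400,-430,85],[580,-260,112])]; print('lampbody',len(q),rect(q),np.median(q,0))
plan((490,-345,215,-71))
```

```text
chest+front [681.4 -27.1 290.8 193.5  82.8]
bar 208 [ 488.72683712 -345.97373854  155.63982292] [ 489.5 -347.    73.7   13.5   18.9]
bar 193 [ 488.71589224 -345.99907816  155.86881791] [ 489.5 -347.    73.6   13.5   18.9]
lampbody 561 [ 491.1 -345.7   70.9   75.9   38.3] [ 487.4236016  -338.12775616  102.38801897]
t 39.0 at [519.7  -4.4 238. ] yaw 83.0 tilt 0.74 j [-0.01  0.16 -0.27  1.14  0.    0.11] F [ 1.4  0.1 -0. ] w 28.0
(490, -345, 215, -71) [-8.543  0.295  0.574  0.672]
(490, -345, 215, -71) [-6.501  5.55   0.574  0.672]
(490, -345, 215, -71) [-1.632  8.391  0.574  0.672]
(490, -345, 215, -71) [3.947 7.582 0.574 0.672]
```

View pics/s12.png

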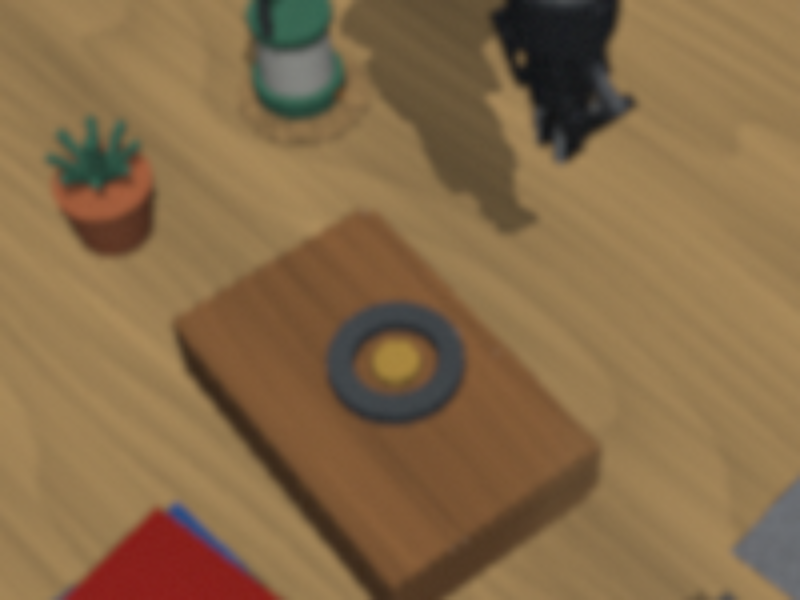

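Drawer is shut and stays latched (footprint 193 mm as at the start); lamp upright on the coaster (crop 290, 60). Fetch it with yaw 109°.

Run:
```python
from h import *
plan((489.5,-346.5,215,108.9))
```

```text
t 39.0 at [519.7  -4.4 238. ] yaw 83.0 tilt 0.74 j [-0.01  0.16 -0.27  1.14  0.    0.11] F [ 1.4  0.1 -0. ] w 28.0
(489.5, -346.5, 215, 108.9) [-17.164   0.574   1.149  -0.226]
(489.5, -346.5, 215, 108.9) [-16.857  -3.282   1.149  -0.226]
```

Emit:
step_arm(
  series=[
    [-1, -4, 0.1, 0.3, -0.06],
    [-1, -8.5, 0.3, 0.6, -0.12],
    [-1, -13, 0.4, 0.9, -0.18],
    [-1, -17.16, 0.57, 1.1, -0.226],
    [-1, -17.16, 0.57, 1.1, -0.226],
  ],
)

```text
t: 39.55
tcp_pos: [500.1, -180.0, 220.0]
ee_rot: [0.671, 0.741, -0.0, 0.001]
ft_force: [0.2, 0.6, -0.4]
gripper_width: 85.4
```

Emit:
step_arm(
  series=[
    [-1, -4.5, -0.9, 0.3, -0.06],
    [-1, -9, -1.8, 0.6, -0.12],
    [-1, -13.5, -2.7, 0.9, -0.18],
    [-1, -16.86, -3.28, 1.1, -0.226],
    [-1, -16.86, -3.28, 1.1, -0.226],
  ],
)

```text
t: 40.05
tcp_pos: [485.0, -350.3, 208.7]
ee_rot: [0.583, 0.813, -0.0, 0.001]
ft_force: [0.9, 0.7, 0.3]
gripper_width: 85.5
```

Emit:
step_arm(
  series=[
    [-1, 0, 0, 0, 0],
    [-1, 0, 0, 0, 0],
    [-1, 0, 0, 0, 0],
  ],
)

```text
t: 40.35
tcp_pos: [485.1, -345.3, 209.7]
ee_rot: [0.581, 0.814, 0.0, 0.0]
ft_force: [-0.7, -0.7, 0.3]
gripper_width: 85.1
```

Run:
```python
from h import *
plan((489.5,-346.5,145.5,108.9))
```

```text
t 40.4 at [ 485.1 -345.3  209.7] yaw 109.0 tilt 0.03 j [-0.62  0.32 -0.12  1.13  0.   -0.95] F [-0.7 -0.7  0.3] w 85.1
(489.5, -346.5, 145.5, 108.9) [-2.550e-01  3.740e-01  6.418e+00  2.000e-03]
```

Emit:
step_arm(
  series=[
    [-1, -0.25, 0.37, 2, 0],
    [-1, -0.25, 0.37, 4, 0],
    [-1, -0.25, 0.37, 6, 0],
    [-1, -0.25, 0.37, 6.4, 0],
    [-1, -0.25, 0.37, 6.4, 0],
  ],
  newtons=40,
)

```text
t: 40.85
tcp_pos: [488.8, -346.7, 145.2]
ee_rot: [0.581, 0.814, 0.0, -0.001]
ft_force: [1.6, -0.7, 0.5]
gripper_width: 85.5
```

Emit:
step_arm(
  series=[
    [1, 0, 0, 0, 0],
    [1, 0, 0, 0, 0],
    [1, 0, 0, 0, 0],
    [1, 0, 0, 0, 0],
    [1, 0, 0, 0, 0],
  ],
)

```text
t: 41.35
tcp_pos: [489.0, -348.0, 145.8]
ee_rot: [0.581, 0.814, -0.0, 0.0]
ft_force: [-0.2, -0.8, -0.3]
gripper_width: 12.1
```

Emit:
step_arm(
  series=[
    [1, 0, 0, 0, 0],
    [1, 0, 0, 0, 0],
    [1, 0, 0, 0, 0],
  ],
)

```text
t: 41.65
tcp_pos: [489.1, -348.0, 145.9]
ee_rot: [0.581, 0.814, -0.0, 0.0]
ft_force: [0.1, -0.8, 4.4]
gripper_width: 11.2
```

Emit:
step_arm(
  series=[
    [1, 0, 0, -1.5, 0],
    [1, 0, 0, -4, 0],
    [1, 0, 0, -7, 0],
    [1, 0, 0, -10, 0],
    [1, 0, 0, -12.5, 0],
  ],
)

```text
t: 42.15
tcp_pos: [488.3, -347.4, 270.8]
ee_rot: [0.581, 0.814, 0.0, -0.001]
ft_force: [0.6, -1.5, -4.2]
gripper_width: 10.8
```

Run:
```python
from h import *
plan((666.5,-25.2,270,108.9),per=95)
```

```text
t 42.1 at [ 488.3 -347.4  270.8] yaw 108.9 tilt 0.1 j [-0.62  0.31  0.    1.27  0.   -0.95] F [ 0.6 -1.5 -4.2] w 10.8
(666.5, -25.2, 270, 108.9) [6.175 6.825 0.02  0.   ]
(666.5, -25.2, 270, 108.9) [6.176 6.824 0.02  0.   ]
(666.5, -25.2, 270, 108.9) [6.176 6.824 0.02  0.   ]
(666.5, -25.2, 270, 108.9) [6.177 6.823 0.02  0.   ]
```

Emit:
step_arm(
  series=[
    [1, 0.8, 0.9, 0, 0],
    [1, 2, 2.2, 0, 0],
    [1, 3.3, 3.7, 0, 0],
    [1, 4.7, 5.2, 0, 0],
    [1, 6.18, 6.82, 0, 0],
  ],
)

```text
t: 42.65
tcp_pos: [532.9, -264.4, 267.3]
ee_rot: [0.581, 0.814, -0.0, -0.002]
ft_force: [0.9, -0.2, -5.6]
gripper_width: 11.2
```

Emit:
step_arm(
  series=[
    [1, 1.3, 1.4, 0, 0],
    [1, 2.5, 2.8, 0, 0],
    [1, 3.8, 4.2, 0, 0],
    [1, 5, 5.5, 0, 0],
    [1, 6.18, 6.82, 0, 0],
  ],
)

```text
t: 43.15
tcp_pos: [577.6, -184.4, 268.5]
ee_rot: [0.581, 0.814, -0.0, -0.002]
ft_force: [-0.2, 0.2, -4.5]
gripper_width: 11.4
```

Emit:
step_arm(
  series=[
    [1, 1.3, 1.4, 0, 0],
    [1, 2.5, 2.8, 0, 0],
    [1, 3.8, 4.2, 0, 0],
    [1, 5, 5.5, 0, 0],
    [1, 6.18, 6.82, 0, 0],
  ],
)

```text
t: 43.65
tcp_pos: [623.0, -104.7, 270.4]
ee_rot: [0.581, 0.814, -0.0, -0.0]
ft_force: [0.1, -0.4, -4.7]
gripper_width: 11.4
```

Emit:
step_arm(
  series=[
    [1, 1.5, 1.6, 0, 0],
    [1, 3, 3.3, 0, 0],
    [1, 4.4, 4.8, 0, 0],
    [1, 5.5, 6, 0, 0],
    [1, 6.18, 6.82, 0, 0],
  ],
)

```text
t: 44.15
tcp_pos: [667.5, -23.9, 270.3]
ee_rot: [0.581, 0.814, 0.0, -0.0]
ft_force: [-0.2, -0.0, -5.7]
gripper_width: 11.2
```

Emit:
step_arm(
  series=[
    [1, 0, 0, 0, 0],
    [1, 0, 0, 0, 0],
    [1, 0, 0, 0, 0],
  ],
)

```text
t: 44.45
tcp_pos: [666.5, -26.4, 270.5]
ee_rot: [0.582, 0.813, -0.0, 0.0]
ft_force: [-0.2, 0.9, -5.2]
gripper_width: 11.1
```

Run:
```python
from h import *
plan((666.5,-25.2,238,108.9))
s=env.read_state(); print(s['tcp_pos'])
for n in('top','scene'):
    im,d=shot(n);P=cloud(n,d); hsv=cv2.cvtColor(im,cv2.COLOR_RGB2HSV);H,S=hsv[...,0],hsv[...,1]
    m=box(P,[590,-100,95],[740,50,245])&(H>50)&(H<100)&(S>60); q=P[m]; print(n,'green',len(q),rect(q),np.percentile(q[:,2],[1,25,50,75,99]).round())
    for lo,hi in((205,235),(130,165)):
        qq=q[(q[:,2]>lo)&(q[:,2]<hi)]
        if len(qq)>20: print(lo,len(qq),np.round(cv2.minEnclosingCircle(qq[:,:2].astype(np.float32))[0]),cv2.minEnclosingCircle(qq[:,:2].astype(np.float32))[1])
cv2.imwrite('pics/s13.png',cv2.resize(im[110:260,130:330,::-1],(800,600)))
```

```text
t 44.5 at [666.5 -26.4 270.5] yaw 108.9 tilt 0.03 j [-0.04  0.44  0.19  1.32 -0.   -0.37] F [-0.2  0.9 -5.2] w 11.1
(666.5, -25.2, 238, 108.9) [ 1.100e-01  3.900e-02  3.253e+00 -1.000e-03]
[666.48455247 -26.36603738 270.52709525]Traceback (most recent call last):
  File "<stdin>", line 6, in <module>
    return _quantile_unchecked(
        a, q, axis, out, overwrite_input, method, keepdims, weights)
    return _ureduce(a,
                    func=_quantile_ureduce_func,
    ...<5 lines>...
                    overwrite_input=overwrite_input,
                    method=method)
    r = func(a, **kwargs)
    result = _quantile(arr,
                       quantiles=q,
    ...<2 lines>...
                       out=out,
                       weights=wgt)
    slices_having_nans = np.isnan(arr[-1, ...])
                                  ~~~^^^^^^^^^
IndexError: index -1 is out of bounds for axis 0 with size 0
```

Top view is occluded by the arm, but the numbers fit (lamp est. (667,-25)). Lower onto the ring.

Emit:
step_arm(
  series=[
    [1, 0, 0, 1, 0],
    [1, 0, 0, 2, 0],
    [1, 0, 0, 3, 0],
    [1, 0, 0, 3.4, 0],
    [1, 0, 0, 3.5, 0],
  ],
)

```text
t: 45.0
tcp_pos: [666.1, -25.5, 234.2]
ee_rot: [0.581, 0.814, -0.001, -0.001]
ft_force: [0.4, -0.6, -4.7]
gripper_width: 11.1
```

Emit:
step_arm(
  series=[
    [1, 0, 0, 0.1, 0],
    [1, 0, 0, 0.2, 0],
    [1, 0, 0, 0.3, 0],
    [1, 0, 0, 0.3, 0],
  ],
)

```text
t: 45.4
tcp_pos: [666.9, -25.5, 232.7]
ee_rot: [0.581, 0.814, 0.0, 0.0]
ft_force: [-1.1, -0.1, -4.3]
gripper_width: 11.3
```

Emit:
step_arm(
  series=[
    [1, 0, 0, 0.1, 0],
    [1, 0, 0, 0.1, 0],
    [1, 0, 0, 0.1, 0],
  ],
)

```text
t: 45.7
tcp_pos: [667.2, -25.5, 232.0]
ee_rot: [0.581, 0.814, 0.0, 0.0]
ft_force: [0.5, 1.2, -2.0]
gripper_width: 11.2
```

Emit:
step_arm(
  series=[
    [1, 0, 0, 0.1, 0],
    [1, 0, 0, 0.1, 0],
    [1, 0, 0, 0.1, 0],
  ],
)

```text
t: 46.0
tcp_pos: [667.2, -25.5, 231.9]
ee_rot: [0.581, 0.814, 0.001, 0.001]
ft_force: [-2.3, 0.3, 5.7]
gripper_width: 11.2
```

Emit:
step_arm(
  series=[
    [-1, 0, 0, 0, 0],
    [-1, 0, 0, 0, 0],
    [-1, 0, 0, 0, 0],
    [-1, 0, 0, 0, 0],
    [-1, 0, 0, 0, 0],
  ],
)

```text
t: 46.5
tcp_pos: [666.8, -25.5, 230.3]
ee_rot: [0.581, 0.814, -0.0, -0.0]
ft_force: [1.1, 0.2, 0.4]
gripper_width: 82.2
```

Emit:
step_arm(
  series=[
    [-1, 0, 0, 0, 0],
    [-1, 0, 0, -1.5, 0],
    [-1, 0, 0, -4, 0],
    [-1, 0, 0, -7, 0],
    [-1, 0, 0, -9, 0],
  ],
)

```text
t: 47.0
tcp_pos: [667.1, -25.5, 322.6]
ee_rot: [0.581, 0.814, 0.0, 0.001]
ft_force: [-0.1, -0.1, 0.4]
gripper_width: 85.1
```

Emit:
step_arm(
  series=[
    [-1, 4, -2, 0, 0],
    [-1, 8, -4, 0, 0],
    [-1, 12, -6, 0, 0],
    [-1, 16, -8, 0, 0],
    [-1, 20, -10, 0, 0],
  ],
)

```text
t: 47.5
tcp_pos: [506.0, 132.2, 320.6]
ee_rot: [0.581, 0.814, 0.0, 0.0]
ft_force: [0.0, 0.7, -0.0]
gripper_width: 85.5
```

Run:
```python
from h import *
plan()
im,d=shot('top');P=cloud('top',d)
def comp(m):
    k,l,s,c=cv2.connectedComponentsWithStats(m.astype(np.uint8),connectivity=8); return P[l==1+np.argmax(s[1:,4])]
print('bar',rect(comp(box(P,[580,-100,225],[760,60,255]))),'chest+front',rect(comp(box(P,[560,-220,55],[840,160,80]))))
print('keybox',rect(comp(box(P,[600,220,55],[800,430,75]))))
im2,_=shot('scene'); cv2.imwrite('pics/f.png',cv2.resize(im2[90:310,130:420,::-1],(780,592)))
```

```text
t 47.5 at [506.  132.2 320.6] yaw 108.9 tilt 0.03 j [ 0.26  0.15 -0.09  1.33  0.   -0.07] F [ 0.   0.7 -0. ] w 85.5
bar [667.  -24.5  73.5  12.1  18.1] chest+front [680.8 -26.8 290.6 193.3  82.5]
keybox [735.7 373.2  38.9  83.1   8.2]
```

View pics/f.png

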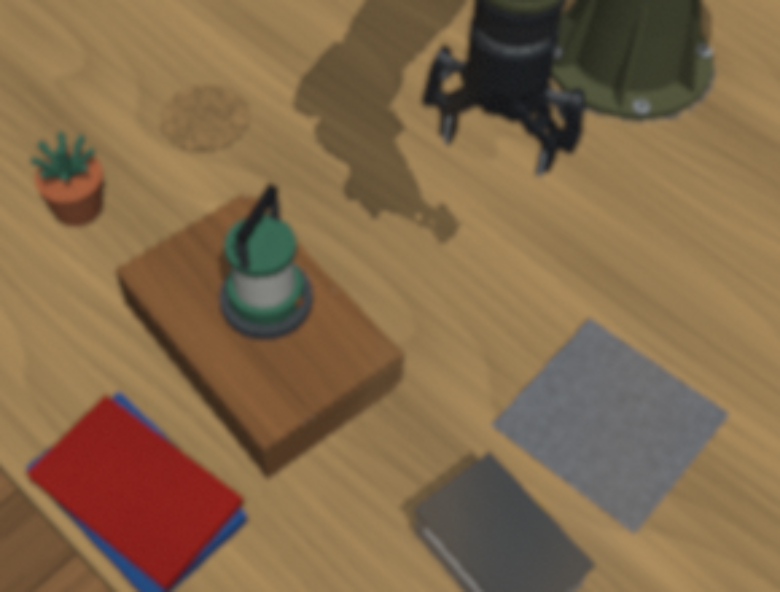

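Lamp stands on the ring (crop 262, 270), drawer shut, mat empty, bystanders in place (the key box reading is just occluded by the gripper). Handing in.

```bash
python3 -c "
from bench import env
print(env.sign_off())"
```

```text
the job is handed in; nothing more can be done
None
```

I finished the whole job at about 47.5 s and handed it in; the hand-in gave no verdict.

**What I did:** I moved the lamp to the coaster and pressed the latch. The first press went in only about 2 mm and did not release the drawer; the second, deeper one did. Then I put the yo-yo, prism and whistle in the drawer, the only keepsakes on the mat. I pushed the drawer to its stop (about 22 N) and stood the lamp back on its ring.

**Last checks:**
- **Lamp:** the handle centre measured (667, -24.5) mm and the ring centre (666.3, -25.2) mm, about 1 mm apart. The lamp is upright and let go.
- **Drawer:** the chest and drawer front together measure 193 mm deep, against 192 mm at the start, so it is shut.
- **Keepsakes:** all three were seen lying in the drawer before it was shut. I could not see them afterwards. The mat is empty.
- **Bystanders:** the key box and succulent look unmoved in the last picture. The final key box measurement is off (about 736, 373 mm, with too small an outline). I put that down to the gripper blocking the top camera, and I did not measure it again.

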